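# Set a double stop with a feeler and lock it

## Robot

A 6-joint arm with a two-finger parallel gripper is mounted at the origin on a cart in front of the work surface, level with it; the furniture and walls round the work are solid. World frame = base frame: x ahead of the robot, y to its left, z up, the work surface at z = 0. Lengths are in m, angles in rad, forces in N, time in s.
With the tool pointing down it reaches from about 0.425 to 0.95 m from the base axis. Payload 3.5 kg.
Tool frame: the origin (TCP) lies between the finger pads; the fingertips stand 17 mm ahead of it and the grasp point (between the pads) lies 2 mm behind it (ctrl.tip_reach is the distance from the TCP to the fingertips, in m); z points along the fingers, y is the direction in which the jaws open and shut (so a half turn about z gives the same grasp; the last joint's range is limited). The gripper opens to 85 mm and grips with 20 to 120 N. Pads are 22 mm wide; open, the fingers measure 114 mm over their backs; the gripper's body (76 mm by 85 mm) begins 54 mm behind the grasp point. The pads swing forward as they close: fully open they stand 13 mm farther back than shut.
Start: joints at [1.106, 0.286, 1.577, -0, 1.279, -0.15], TCP at [0.209, 0.642, 0.248] pointing down, gripper open.
Joint ranges: [-2.77, 2.77], [-0.9, 2.22], [0.21, 2.48], [-1.53, 4.67], [0.24, 2.81], [-2.84, 2.84]. Speed limits (rad/s): [2.79, 2.79, 3.14, 3.14, 3.14, 3.14].

## Interface

Orientations are given as a unit quaternion [x, y, z, w].
In Python, from plant import monitor, imaging, workorder, ctrl gives the robot as it stands.
- The arm moves only by the tool send_rows, never from a script. Its argument "rows" is a list of rows, each a list of 4 numbers: the shift along the world's x, y, z normalised to -1 to 1, where 1 is 0.3 m, then the turn about the world's z normalised to -1 to 1, where 1 is 360 degrees. A call has 1 to 20 rows; each row is the pose to reach, as a shift and turn from the pose commanded when the call began, turning the shorter way round; what a row does not reach only later rows make up. A row lasts 1/8 s, in which the tool goes at most 62.5 mm and 10.7 degrees, less where a joint would pass 70% of its speed; a pose out of reach is approached as far as the arm can. A call with a number of a shift or a turn outside -1 to 1 is refused whole. A call with a gripper value outside its range is refused whole. "jaw" is the closure, from 0 (fully open) to 1 (shut), set as the call begins (left out, the last holds). The fingers move at their own pace and stop on an object; "newtons" is the grip in N (left out, the last holds). Time passes only in rows, so rows that repeat a pose let the fingers close. It gives the time, the measured TCP pose, the force and the opening at its end, in the units of the state.
- monitor.get_state(): the state, without advancing time (a new reading comes with each control period).
- imaging.read_camera(name): name is "scene" or "top" or "wrist"; returns the picture (400x640x3 uint8, red, green, blue); there is no depth.
- imaging.calibration(name): a dict with "intrinsics" (3x3 intrinsics, pixels), "dist_coeffs" ([k1, k2, p1, p2, k3] as OpenCV has them; the pictures are not rectified), "cam_to_world" (4x4, takes a point from camera to world coordinates). Camera axes: x right, y up, looking along -z (the intrinsics and any distortion apply to the point x, -y, -z); pixel columns grow to the right and rows downward; lengths in m; the calibration is good to about 2 mm. A picture is of the moment at which its call begins: read the wrist's pose just before it. calibration takes no time and is no camera call; for the wrist camera it gives the pose at the moment of the call.
- workorder.sign_off(): hands the job in, once; it reports no verdict.
The state is a dict: "time": time; "qpos": joint angles; "dq": joint speeds; "joint_efforts": joint torques, N m; "eef_pos": TCP position; "tcp_rot": TCP orientation; "contact_force": force on the tool from outside, world axes, zero at the start; "wrist_torque": the same for the moment, N m; "opening": opening from 0.0 (shut) to 1.0 (fully open).
Only numpy, scipy, OpenCV 4.12 (cv2) and the standard library are available. Lean on these libraries where they do the work, as an engineer would, in place of code of your own. Each camera call takes 0.05 s, during which the arm holds its last target.

## Task

Set both gaps of the adjustable double stop to the thickness of the feeler's blade, the near gap first and then the far one: slide the blade well past half-way along the gap from its open entry end, slide the jaw up until it nips the blade, then draw the blade out again and leave the gap like that. With both set, stand the feeler back on its rubber mat and push every lock pin in the rack fully home in the bores behind the jaws, at least one pin on the near side and one on the far side and none on a side that is not yet set. Leave the other things on the bench alone.

Things in the scene. Friction and masses are not known exactly. Their poses are not given: they have to be found in the camera images.
- stop: Double adjustable stop, fixed. Origin: centre of the anvil's foot, z up, own x along both gaps, from their open entry ends (x -25 mm) to the far ends (+25 mm); own +y points roughly at the robot. Base plate 6 mm thick, x -42 to +70, y -75 to +75 mm. Steel anvil: x -25 to 25, y -15 to 15, up to z 52 mm. Behind it at x +52 mm a bar (24 mm deep in x, 168 mm in y, top at z 61 mm) with four bores.
- jaw_near (a joint): Width of the near gap (nearer the robot): distance from the anvil's face (own y +15 mm) to the jaw's face, m, 0 to 0.020. The jaw (aluminium block 50 x 20 mm, z 7.5 to 51.5 mm) slides along the stop's own y and stays where it is left by a friction of about 5 N.
- post_near (a point): Centre of the upright round post on the near jaw's top, 14 mm thick, from z 52 to 77 mm: grip it to slide the jaw. It stands 10 mm beyond the jaw's gap face, so 25 mm plus the gap's width from the anvil's centre plane. Moves with the jaw.
- mouth_near (a point): Entry end of the near gap: on the anvil's face, own x -25 mm, 30 mm above the bench. The gap lies on the +y side of this point and runs 50 mm along own +x, open at both ends and on top; the base plate is its floor, at 6 mm.
- bore_near_1 (a point): Centre of the mouth of a bore for the near jaw's lock pins (own x +52, y +60 mm): upright square hole 14 mm wide, 52 mm deep, mouth 61 mm above the bench.
- bore_near_2 (a point): Centre of the mouth of a bore for the near jaw's lock pins (own x +52, y +20 mm): upright square hole 14 mm wide, 52 mm deep, mouth 61 mm above the bench.
- jaw_far (a joint): Width of the far gap (farther from the robot): distance from the anvil's face (own y -15 mm) to the jaw's face, m, 0 to 0.020. The jaw (aluminium block 50 x 20 mm, z 7.5 to 51.5 mm) slides along the stop's own y and stays where it is left by a friction of about 5 N.
- post_far (a point): Centre of the upright round post on the far jaw's top, 14 mm thick, from z 52 to 77 mm: grip it to slide the jaw. It stands 10 mm beyond the jaw's gap face, so 25 mm plus the gap's width from the anvil's centre plane. Moves with the jaw.
- mouth_far (a point): Entry end of the far gap: on the anvil's face, own x -25 mm, 30 mm above the bench. The gap lies on the -y side of this point and runs 50 mm along own +x, open at both ends and on top; the base plate is its floor, at 6 mm.
- bore_far_1 (a point): Centre of the mouth of a bore for the far jaw's lock pins (own x +52, y -60 mm): upright square hole 14 mm wide, 52 mm deep, mouth 61 mm above the bench.
- bore_far_2 (a point): Centre of the mouth of a bore for the far jaw's lock pins (own x +52, y -20 mm): upright square hole 14 mm wide, 52 mm deep, mouth 61 mm above the bench.
- feeler_handle (a point): Centre of the feeler's black handle block, 60 (own x) x 30 (y) x 45 mm (z); loose, 0.3 kg, stands on a steel foot plate 66 x 60 x 8 mm whose underside is 22.5 mm below this point. Its steel blade, 6 mm thick (y), 30 mm high (12 to 42 mm above the underside), sticks out 70 mm from the block along own +x. Grip the block across its 30 mm.
- feeler_tip (a point): Middle of the end edge of the feeler's blade, 100 mm ahead of the handle's centre along its own +x and 27 mm above its underside.
- mat: Thin black rubber mat, 190 (own x) x 110 mm (y), 2 mm thick, fixed; the feeler's place. Origin at the centre of its underside. At the start the feeler stands on it.
- rack: Fixed wooden rack block 168 (own x) x 40 x 52 mm high, with four upright square holes, 14 mm wide and 40 mm apart along its own x; origin at the centre of its underside. The lock pins hang in it by their heads.
- pin1_head (a point): Centre of the head of lock pin 1, a loose steel pin of 0.1 kg (may be absent): head 18 mm thick and 40 mm high, below it a shaft 10 mm thick and 48 mm long. The head is too wide for rack hole and bore, so it rests on the rim. Own z points up from shaft to head; the tip lies 68 mm below this point.
- pin2_head (a point): Centre of the head of lock pin 2, a loose steel pin of 0.1 kg (may be absent): head 18 mm thick and 40 mm high, below it a shaft 10 mm thick and 48 mm long. The head is too wide for rack hole and bore, so it rests on the rim. Own z points up from shaft to head; the tip lies 68 mm below this point.
- pin3_head (a point): Centre of the head of lock pin 3, a loose steel pin of 0.1 kg (may be absent): head 18 mm thick and 40 mm high, below it a shaft 10 mm thick and 48 mm long. The head is too wide for rack hole and bore, so it rests on the rim. Own z points up from shaft to head; the tip lies 68 mm below this point.
- pin4_head (a point): Centre of the head of lock pin 4, a loose steel pin of 0.1 kg (may be absent): head 18 mm thick and 40 mm high, below it a shaft 10 mm thick and 48 mm long. The head is too wide for rack hole and bore, so it rests on the rim. Own z points up from shaft to head; the tip lies 68 mm below this point.
- tape_measure: Yellow tape measure, 63 x 83 x 36 mm, a bystander. Origin at its underside.
- wood_offcut: Dark wood offcut 125 x 45 x 38 mm, a bystander. Origin at its underside.
- green_tool_case: Two stacked green tool cases, fixed, between the stop and the rack: x 0.35 to 0.69, y -0.05 to 0.345, top 0.213 m above the bench. Lift pins over it. Also solid: a metal channel about 40 mm wide leaning in front of the bench, passing (0.20, -0.06, 0) and ending at (0.32, -0.28, 0.40); keep the arm above it.

How it is judged:
On the way, in this order (a step that is already met when the one before it is completed fails the run):
1. the feeler's blade is in the near gap, past half-way, with the jaw closed on it (value of joint jaw_near between 0.0045 and 0.0082 m and x of feeler_tip in the frame of stop between 0 and 0.05 m and y of feeler_tip in the frame of stop between 0.012 and 0.028 m and height (world z) of feeler_tip below 0.05 m), for 0.2 s.
2. the feeler's blade is in the far gap, past half-way, with the jaw closed on it (value of joint jaw_far between 0.0045 and 0.0082 m and x of feeler_tip in the frame of stop between 0 and 0.05 m and y of feeler_tip in the frame of stop between -0.028 and -0.012 m and height (world z) of feeler_tip below 0.05 m), for 0.2 s.
At the end, for the whole second after the job is handed in: Both gaps measure 4.5 to 8.2 mm (the blade is 6 mm); the feeler stands upright on its mat, the handle's centre within 70 mm of the mat's centre; every lock pin present is upright in a bore with its head down on the rim (within 3.5 mm), with at least one pin on the near side and one on the far side (value of joint jaw_near between 0.0045 and 0.0082 m and value of joint jaw_far between 0.0045 and 0.0082 m and horizontal distance between feeler_handle and mat below 0.07 m and height (world z) of feeler_handle below 0.03 m and angle between feeler_handle's own z axis and vertical below 0.1 rad and ((horizontal distance between pin1_head and bore_near_1 below 0.006 m and z of pin1_head in the frame of bore_near_1 below 0.0235 m and angle between pin1_head's own z axis and vertical below 0.12 rad) or (horizontal distance between pin1_head and bore_near_2 below 0.006 m and z of pin1_head in the frame of bore_near_2 below 0.0235 m and angle between pin1_head's own z axis and vertical below 0.12 rad) or (horizontal distance between pin1_head and bore_far_1 below 0.006 m and z of pin1_head in the frame of bore_far_1 below 0.0235 m and angle between pin1_head's own z axis and vertical below 0.12 rad) or (horizontal distance between pin1_head and bore_far_2 below 0.006 m and z of pin1_head in the frame of bore_far_2 below 0.0235 m and angle between pin1_head's own z axis and vertical below 0.12 rad)) and ((horizontal distance between pin2_head and bore_near_1 below 0.006 m and z of pin2_head in the frame of bore_near_1 below 0.0235 m and angle between pin2_head's own z axis and vertical below 0.12 rad) or (horizontal distance between pin2_head and bore_near_2 below 0.006 m and z of pin2_head in the frame of bore_near_2 below 0.0235 m and angle between pin2_head's own z axis and vertical below 0.12 rad) or (horizontal distance between pin2_head and bore_far_1 below 0.006 m and z of pin2_head in the frame of bore_far_1 below 0.0235 m and angle between pin2_head's own z axis and vertical below 0.12 rad) or (horizontal distance between pin2_head and bore_far_2 below 0.006 m and z of pin2_head in the frame of bore_far_2 below 0.0235 m and angle between pin2_head's own z axis and vertical below 0.12 rad)) and ((horizontal distance between pin3_head and bore_near_1 below 0.006 m and z of pin3_head in the frame of bore_near_1 below 0.0235 m and angle between pin3_head's own z axis and vertical below 0.12 rad) or (horizontal distance between pin3_head and bore_near_2 below 0.006 m and z of pin3_head in the frame of bore_near_2 below 0.0235 m and angle between pin3_head's own z axis and vertical below 0.12 rad) or (horizontal distance between pin3_head and bore_far_1 below 0.006 m and z of pin3_head in the frame of bore_far_1 below 0.0235 m and angle between pin3_head's own z axis and vertical below 0.12 rad) or (horizontal distance between pin3_head and bore_far_2 below 0.006 m and z of pin3_head in the frame of bore_far_2 below 0.0235 m and angle between pin3_head's own z axis and vertical below 0.12 rad)) and ((horizontal distance between pin4_head and bore_near_1 below 0.006 m and z of pin4_head in the frame of bore_near_1 below 0.0235 m and angle between pin4_head's own z axis and vertical below 0.12 rad) or (horizontal distance between pin4_head and bore_near_2 below 0.006 m and z of pin4_head in the frame of bore_near_2 below 0.0235 m and angle between pin4_head's own z axis and vertical below 0.12 rad) or (horizontal distance between pin4_head and bore_far_1 below 0.006 m and z of pin4_head in the frame of bore_far_1 below 0.0235 m and angle between pin4_head's own z axis and vertical below 0.12 rad) or (horizontal distance between pin4_head and bore_far_2 below 0.006 m and z of pin4_head in the frame of bore_far_2 below 0.0235 m and angle between pin4_head's own z axis and vertical below 0.12 rad)) and ((horizontal distance between pin1_head and bore_near_1 below 0.006 m and z of pin1_head in the frame of bore_near_1 below 0.0235 m and angle between pin1_head's own z axis and vertical below 0.12 rad) or (horizontal distance between pin1_head and bore_near_2 below 0.006 m and z of pin1_head in the frame of bore_near_2 below 0.0235 m and angle between pin1_head's own z axis and vertical below 0.12 rad) or (horizontal distance between pin2_head and bore_near_1 below 0.006 m and z of pin2_head in the frame of bore_near_1 below 0.0235 m and angle between pin2_head's own z axis and vertical below 0.12 rad) or (horizontal distance between pin2_head and bore_near_2 below 0.006 m and z of pin2_head in the frame of bore_near_2 below 0.0235 m and angle between pin2_head's own z axis and vertical below 0.12 rad) or (horizontal distance between pin3_head and bore_near_1 below 0.006 m and z of pin3_head in the frame of bore_near_1 below 0.0235 m and angle between pin3_head's own z axis and vertical below 0.12 rad) or (horizontal distance between pin3_head and bore_near_2 below 0.006 m and z of pin3_head in the frame of bore_near_2 below 0.0235 m and angle between pin3_head's own z axis and vertical below 0.12 rad) or (horizontal distance between pin4_head and bore_near_1 below 0.006 m and z of pin4_head in the frame of bore_near_1 below 0.0235 m and angle between pin4_head's own z axis and vertical below 0.12 rad) or (horizontal distance between pin4_head and bore_near_2 below 0.006 m and z of pin4_head in the frame of bore_near_2 below 0.0235 m and angle between pin4_head's own z axis and vertical below 0.12 rad)) and ((horizontal distance between pin1_head and bore_far_1 below 0.006 m and z of pin1_head in the frame of bore_far_1 below 0.0235 m and angle between pin1_head's own z axis and vertical below 0.12 rad) or (horizontal distance between pin1_head and bore_far_2 below 0.006 m and z of pin1_head in the frame of bore_far_2 below 0.0235 m and angle between pin1_head's own z axis and vertical below 0.12 rad) or (horizontal distance between pin2_head and bore_far_1 below 0.006 m and z of pin2_head in the frame of bore_far_1 below 0.0235 m and angle between pin2_head's own z axis and vertical below 0.12 rad) or (horizontal distance between pin2_head and bore_far_2 below 0.006 m and z of pin2_head in the frame of bore_far_2 below 0.0235 m and angle between pin2_head's own z axis and vertical below 0.12 rad) or (horizontal distance between pin3_head and bore_far_1 below 0.006 m and z of pin3_head in the frame of bore_far_1 below 0.0235 m and angle between pin3_head's own z axis and vertical below 0.12 rad) or (horizontal distance between pin3_head and bore_far_2 below 0.006 m and z of pin3_head in the frame of bore_far_2 below 0.0235 m and angle between pin3_head's own z axis and vertical below 0.12 rad) or (horizontal distance between pin4_head and bore_far_1 below 0.006 m and z of pin4_head in the frame of bore_far_1 below 0.0235 m and angle between pin4_head's own z axis and vertical below 0.12 rad) or (horizontal distance between pin4_head and bore_far_2 below 0.006 m and z of pin4_head in the frame of bore_far_2 below 0.0235 m and angle between pin4_head's own z axis and vertical below 0.12 rad))); the robot touches nothing.
It fails at once if a lock pin goes home in a near bore before the near gap is set (value of joint jaw_near above 0.0105 m and ((horizontal distance between pin1_head and bore_near_1 below 0.006 m and z of pin1_head in the frame of bore_near_1 below 0.0235 m and angle between pin1_head's own z axis and vertical below 0.12 rad) or (horizontal distance between pin1_head and bore_near_2 below 0.006 m and z of pin1_head in the frame of bore_near_2 below 0.0235 m and angle between pin1_head's own z axis and vertical below 0.12 rad) or (horizontal distance between pin2_head and bore_near_1 below 0.006 m and z of pin2_head in the frame of bore_near_1 below 0.0235 m and angle between pin2_head's own z axis and vertical below 0.12 rad) or (horizontal distance between pin2_head and bore_near_2 below 0.006 m and z of pin2_head in the frame of bore_near_2 below 0.0235 m and angle between pin2_head's own z axis and vertical below 0.12 rad) or (horizontal distance between pin3_head and bore_near_1 below 0.006 m and z of pin3_head in the frame of bore_near_1 below 0.0235 m and angle between pin3_head's own z axis and vertical below 0.12 rad) or (horizontal distance between pin3_head and bore_near_2 below 0.006 m and z of pin3_head in the frame of bore_near_2 below 0.0235 m and angle between pin3_head's own z axis and vertical below 0.12 rad) or (horizontal distance between pin4_head and bore_near_1 below 0.006 m and z of pin4_head in the frame of bore_near_1 below 0.0235 m and angle between pin4_head's own z axis and vertical below 0.12 rad) or (horizontal distance between pin4_head and bore_near_2 below 0.006 m and z of pin4_head in the frame of bore_near_2 below 0.0235 m and angle between pin4_head's own z axis and vertical below 0.12 rad))).
It fails at once if a lock pin goes home in a far bore before the far gap is set (value of joint jaw_far above 0.0105 m and ((horizontal distance between pin1_head and bore_far_1 below 0.006 m and z of pin1_head in the frame of bore_far_1 below 0.0235 m and angle between pin1_head's own z axis and vertical below 0.12 rad) or (horizontal distance between pin1_head and bore_far_2 below 0.006 m and z of pin1_head in the frame of bore_far_2 below 0.0235 m and angle between pin1_head's own z axis and vertical below 0.12 rad) or (horizontal distance between pin2_head and bore_far_1 below 0.006 m and z of pin2_head in the frame of bore_far_1 below 0.0235 m and angle between pin2_head's own z axis and vertical below 0.12 rad) or (horizontal distance between pin2_head and bore_far_2 below 0.006 m and z of pin2_head in the frame of bore_far_2 below 0.0235 m and angle between pin2_head's own z axis and vertical below 0.12 rad) or (horizontal distance between pin3_head and bore_far_1 below 0.006 m and z of pin3_head in the frame of bore_far_1 below 0.0235 m and angle between pin3_head's own z axis and vertical below 0.12 rad) or (horizontal distance between pin3_head and bore_far_2 below 0.006 m and z of pin3_head in the frame of bore_far_2 below 0.0235 m and angle between pin3_head's own z axis and vertical below 0.12 rad) or (horizontal distance between pin4_head and bore_far_1 below 0.006 m and z of pin4_head in the frame of bore_far_1 below 0.0235 m and angle between pin4_head's own z axis and vertical below 0.12 rad) or (horizontal distance between pin4_head and bore_far_2 below 0.006 m and z of pin4_head in the frame of bore_far_2 below 0.0235 m and angle between pin4_head's own z axis and vertical below 0.12 rad))).
It fails at once if the tape measure is moved more than 4 cm (distance of tape_measure from where it was at the start of the episode above 0.04 m).
It fails at once if the wood offcut is moved more than 4 cm (distance of wood_offcut from where it was at the start of the episode above 0.04 m).
Of pin1, pin2, pin3, pin4 only 2 to 4 are there at a start; the rules pass over those that are not, and their reading is None.
At some moment in a run one of feeler may be knocked a few centimetres aside while the robot is not near it.
It also fails if it takes over 210 s, if anything falls off the work surface, if the arm or the gripper's body presses on something with over 40 N, if the wrist force passes 120 N, or if a joint passes its speed limit or range.

## Working session

There is one attempt and no reset: what is moved stays moved. The work goes in short steps, Python scripts to look and compute and a tool call to move; the robot and the scene stay as the last step left them, time stands still between calls to the robot, and variables do not carry over. Pictures are saved under pics/ and viewed, and the job is handed in when it is done.

Besides the shell and the picture viewer there is one more tool, called as name(argument=value, ...) on one line, values as JSON. send_rows: Moves the arm, as the interface text tells. Scaled input: -1 to 1 covers 0.3 m each way for a shift and 360 degrees each way for a turn. Its arguments: {"type":"object","properties":{"rows":{"type":"array"},"jaw":{"type":"number"},"newtons":{"type":"number"}},"required":["rows"]}

```bash
mkdir -p pics; ls; python3 - <<'E'
from plant import monitor, imaging, workorder, ctrl
import cv2, numpy as np
s=monitor.get_state(); print({k:np.round(v,3) for k,v in s.items()}); print(ctrl.tip_reach)
for n in ["scene","top","wrist"]:
    c=imaging.calibration(n); im=imaging.read_camera(n)
    cv2.imwrite(f"pics/{n}0.png",im[:,:,::-1]); print(n,np.round(c["intrinsics"],1).tolist(),np.round(c["dist_coeffs"],3),np.round(c["cam_to_world"],3).tolist())
E
```

```text
pics
{'time': np.float64(0.0), 'qpos': array([ 1.106,  0.287,  1.578, -0.   ,  1.279, -0.15 ]), 'dq': array([ 0.001, -0.002, -0.001,  0.001,  0.   , -0.001]), 'joint_efforts': array([ 1.0000e-03, -4.0599e+01, -2.9262e+01, -0.0000e+00,  6.0000e-03,
        0.0000e+00]), 'eef_pos': array([0.209, 0.641, 0.247]), 'tcp_rot': array([ 0.157,  0.988, -0.001, -0.   ]), 'contact_force': array([0.465, 0.171, 0.071]), 'wrist_torque': array([-0.007, -0.019, -0.016]), 'opening': np.float64(0.999)}
0.017
scene [[368.7, 0.0, 316.5], [0.0, 368.7, 191.2], [0.0, 0.0, 1.0]] [-0.024  0.     0.     0.     0.   ] [[-0.916, 0.32, -0.244, 0.258], [-0.402, -0.728, 0.556, 0.788], [0.0, 0.607, 0.795, 1.068], [0.0, 0.0, 0.0, 1.0]]
top [[436.3, 0.0, 315.6], [0.0, 436.3, 201.4], [0.0, 0.0, 1.0]] [-0.111  0.     0.     0.     0.   ] [[-0.013, 0.984, -0.178, 0.351], [-1.0, -0.011, 0.012, 0.112], [0.009, 0.179, 0.984, 1.289], [0.0, 0.0, 0.0, 1.0]]
wrist [[343.4, 0.0, 322.8], [0.0, 343.4, 195.8], [0.0, 0.0, 1.0]] [-0.029  0.     0.     0.     0.   ] [[0.309, -0.906, -0.289, 0.136], [0.951, 0.294, 0.096, 0.665], [-0.002, -0.305, 0.952, 0.372], [0.0, 0.0, 0.0, 1.0]]
```

View pics/scene0.png

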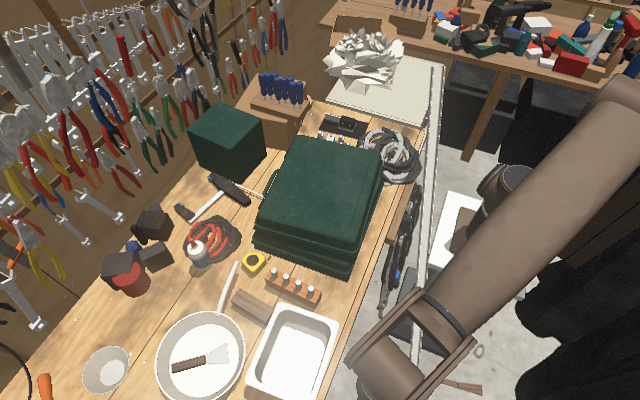

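View pics/top0.png

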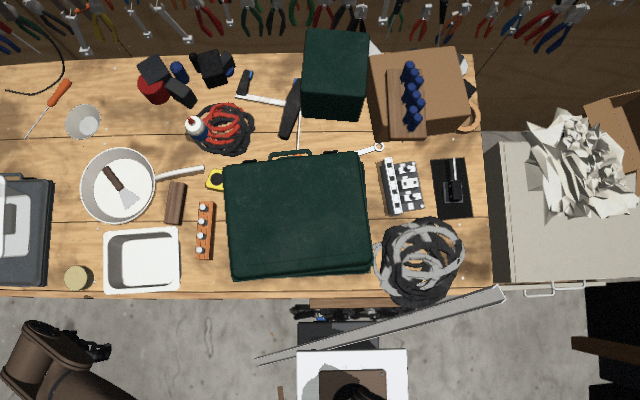

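View pics/wrist0.png

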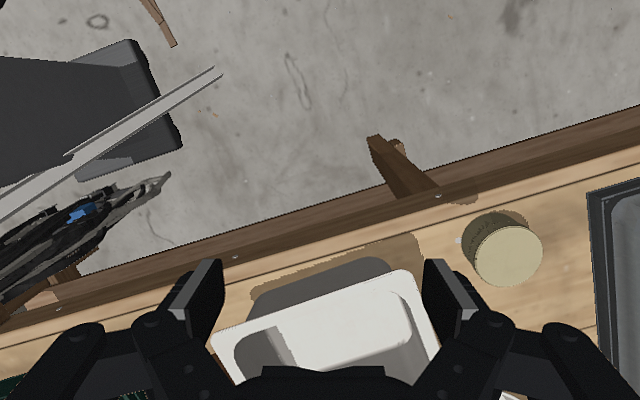

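The scene and top pictures show four pins in the orange rack (top: u≈205, v≈208–255), the stop (≈403,186), and the feeler on its mat (≈453,187) with the blade pointing up the image, towards +x.

```bash
cat > h.py <<'E'
from plant import monitor, imaging, workorder, ctrl
import cv2, numpy as np
F=np.diag([1.,-1,-1])
def ray(c,uv):
    uv=np.array(uv,float).reshape(-1,1,2)
    n=cv2.undistortPoints(uv,c["intrinsics"],c["dist_coeffs"]).reshape(-1,2)
    d=np.c_[n,np.ones(len(n))]@F
    T=c["cam_to_world"]; return T[:3,3],d@T[:3,:3].T
def onplane(c,uv,z):
    o,d=ray(c,uv); return o+d*((z-o[2])/d[:,2])[:,None]
def proj(c,P):
    P=np.array(P,float).reshape(-1,3);T=c["cam_to_world"]
    q=(P-T[:3,3])@T[:3,:3]@F
    return cv2.projectPoints(q,np.zeros(3),np.zeros(3),c["intrinsics"],c["dist_coeffs"])[0].reshape(-1,2)
def snap(n,fn):
    c=imaging.calibration(n); c={k:np.array(v) for k,v in c.items()}
    im=imaging.read_camera(n)[:,:,::-1].copy()
    cv2.imwrite(f"pics/{fn}.png",im); np.savez(f"pics/{fn}.npz",**c); return c,im
def load(fn): return dict(np.load(f"pics/{fn}.npz")),cv2.imread(f"pics/{fn}.png")
def crop(fn,x0,y0,x1,y1,k):
    im=cv2.imread(f"pics/{fn}.png")[y0:y1,x0:x1]; cv2.imwrite(f"pics/{fn}_c{x0}_{y0}.png",cv2.resize(im,None,fx=k,fy=k,interpolation=cv2.INTER_CUBIC))
def st():
    s=monitor.get_state(); print({k:np.round(s[k],4).tolist() for k in ["time","eef_pos","tcp_rot","contact_force","opening","qpos"]}); return s
E
python3 - <<'E'
from h import *
c,im=snap("top","top1")
for n,p,z in [("stop",(403,186),.05),("feeler",(453,187),.045),("tip",(455,158),.03),("rack",(205,231),.05),("pinA",(205,208),.09),("pinD",(203,256),.09),("tape",(214,180),.03),("wood",(175,203),.03)]: print(n,onplane(c,[p],z).round(3))
crop("top1",370,140,480,220,7)
crop("top1",150,160,240,280,5)
E
```

```text
stop [[ 0.618 -0.159  0.05 ]]
feeler [[ 0.615 -0.31   0.045]]
tip [[ 0.708 -0.328  0.03 ]]
rack [[0.493 0.415 0.05 ]]
pinA [[0.553 0.407 0.09 ]]
pinD [[0.419 0.409 0.09 ]]
tape [[0.647 0.398 0.03 ]]
wood [[0.579 0.513 0.03 ]]
```

View pics/top1_c370_140.png

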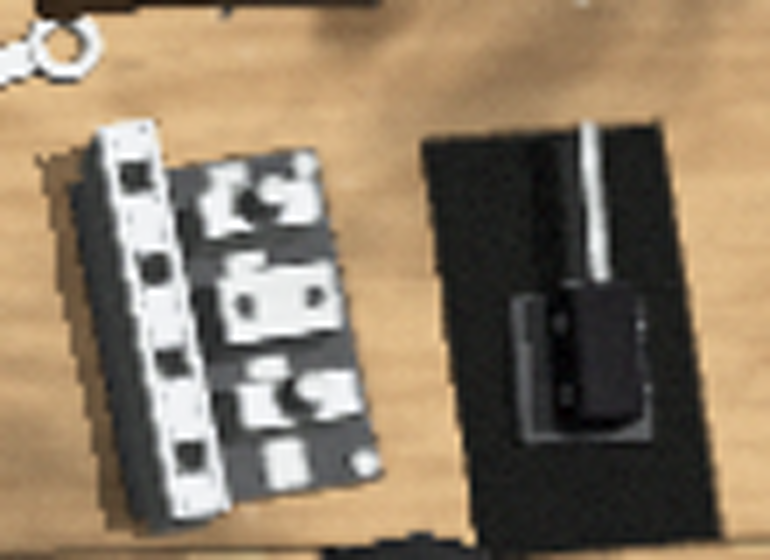

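View pics/top1_c150_160.png

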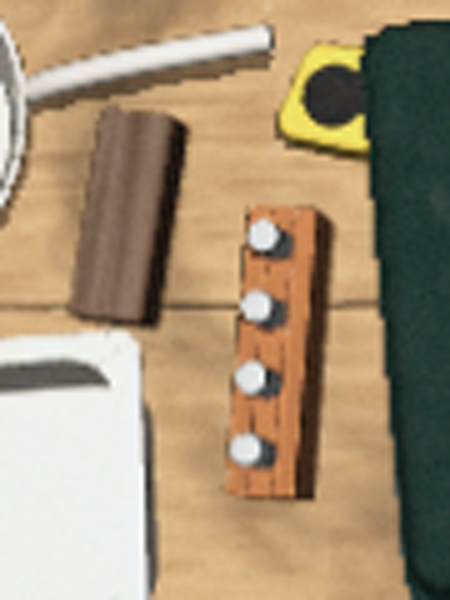

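send_rows(rows=[[0, 0, 0.3, 0], [0, 0, 0.3, 0], [0.33, -0.96, 0.3, -0.2], [0.33, -0.96, 0.3, -0.2], [0.33, -0.96, 0.3, -0.2], [0.33, -0.96, 0.3, -0.2], [0.33, -0.96, 0.3, -0.2], [0.33, -0.96, 0.3, -0.2]])

```text
time: 1.2
eef_pos: [0.3089, 0.3511, 0.3384]
tcp_rot: [0.664, 0.748, 0.0, 0.0]
contact_force: [0.2, 1.6, 0.4]
opening: 1.004
```

send_rows(rows=[[0.57, -0.97, 0.0, -0.236], [0.57, -0.97, 0.0, -0.236], [0.57, -0.97, 0.0, -0.236], [0.57, -0.97, 0.0, -0.236], [0.57, -0.97, 0.0, -0.236], [0.57, -0.97, 0.0, -0.236], [0.57, -0.97, 0.0, -0.236], [0.57, -0.97, 0.0, -0.236]])

```text
time: 2.2
eef_pos: [0.479, 0.0622, 0.338]
tcp_rot: [0.994, 0.106, -0.0, -0.0]
contact_force: [0.6, -0.0, -0.2]
opening: 0.993
```

send_rows(rows=[[0.6, -0.97, 0.0, 0], [0.6, -0.97, 0.0, 0], [0.6, -0.97, 0.0, 0], [0.6, -0.97, 0.0, 0], [0.6, -0.97, 0.0, 0], [0.6, -0.97, 0.0, 0], [0.6, -0.97, 0.0, 0], [0.6, -0.97, 0.0, 0]])

```text
time: 3.2
eef_pos: [0.6586, -0.2274, 0.338]
tcp_rot: [0.994, 0.109, -0.0, -0.0]
contact_force: [-0.2, 1.0, 0.0]
opening: 0.999
```

```bash
python3 - <<'E'
from h import *
st(); snap("wrist","w1")
E
```

```text
{'time': 3.2, 'eef_pos': [0.6586, -0.2274, 0.338], 'tcp_rot': [0.994, 0.1094, -0.0004, -0.0005], 'contact_force': [-0.187, 0.9642, 0.0219], 'opening': 0.9994, 'qpos': [-0.4779, 0.2856, 1.416, 0.0004, 1.4412, 0.8735]}
```

View pics/w1.png

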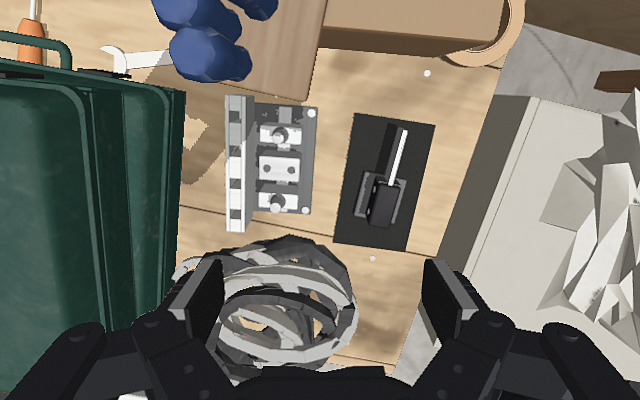

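The wrist view shows the stop's bar at u≈236, its posts at (280,136) and (278,200), and the feeler at (380,200) with its blade up to (403,132).

```bash
python3 - <<'E'
from h import *
crop("w1",215,85,325,240,5)
crop("w1",325,105,445,255,5)
E
```

```text
(no output)
```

View pics/w1_c215_85.png

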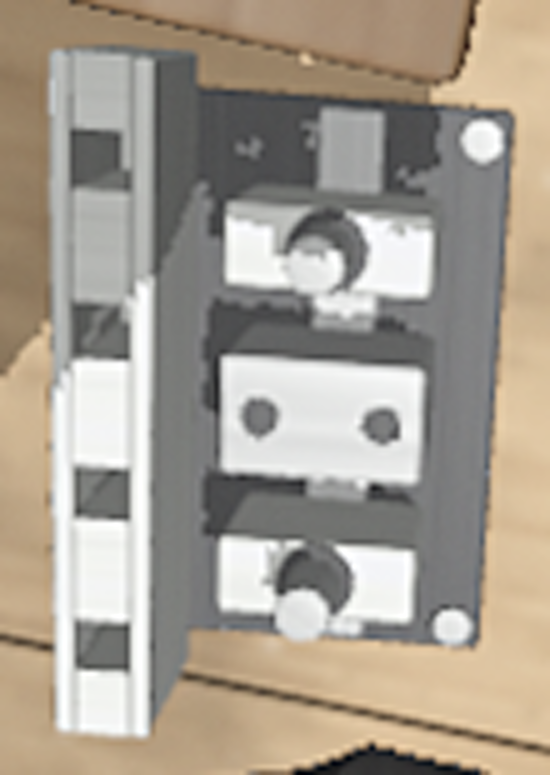

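View pics/w1_c325_105.png

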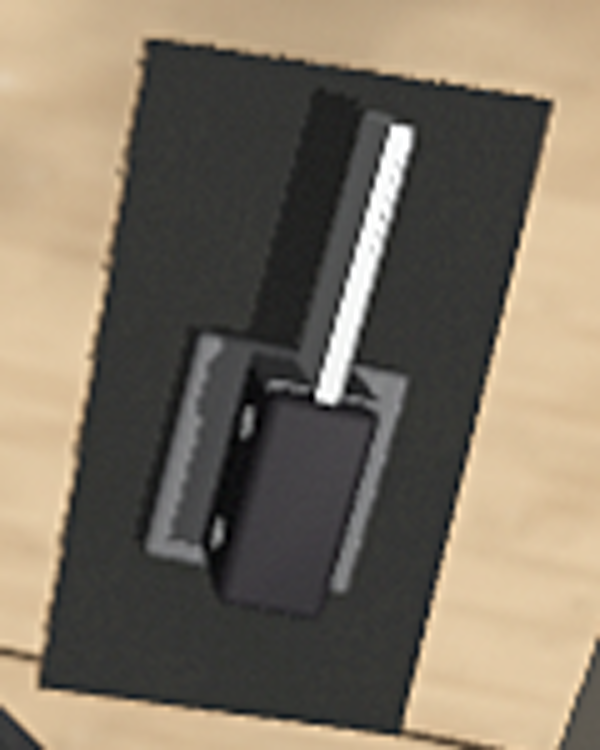

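```bash
python3 - <<'E'
from h import *
c,im=load("w1")
def P(pts,off,z): return onplane(c,np.array(pts)/5+np.array(off)-0.4*0,z)
b=P([(101,157),(103,331),(103,494),(102,645)],(215,85),.061); print("bores",b.round(4).tolist())
own=np.array([(52,-60),(52,-20),(52,20),(52,60)])/1000.
a=P([(220,352),(427,367),(420,485),(218,470)],(215,85),.052); print("anvil",a.round(4).tolist())
ow2=np.array([(25,-15),(-25,-15),(-25,15),(25,15)])/1000
def fit(o,w):
    o=np.array(o);w=np.array(w)[:,:2];oc=o-o.mean(0);wc=w-w.mean(0)
    th=np.arctan2((oc[:,0]*wc[:,1]-oc[:,1]*wc[:,0]).sum(),(oc*wc).sum())
    R=np.array([[np.cos(th),-np.sin(th)],[np.sin(th),np.cos(th)]])
    t=w.mean(0)-R@o.mean(0); return th,t,(w-(o@R.T+t))
for o,w in [(own,b),(ow2,a),(np.r_[own,ow2],np.r_[b,a])]:
    th,t,r=fit(o,w); print(np.degrees(th).round(2),t.round(4),(r*1000).round(1).tolist())
# posts top z .077
p=P([(317,263),(303,614)],(215,85),.077); 
R=np.array([[np.cos(th),-np.sin(th)],[np.sin(th),np.cos(th)]])
print("posts own",((p[:,:2]-t)@R*1000).round(1).tolist())
j=P([(222,295),(433,300),(218,537),(415,551)],(215,85),.0515)
print("jaw front own",((j[:,:2]-t)@R*1000).round(1).tolist())
hw=P([(257,395),(378,412),(322,612),(218,598)],(325,105),.047); print("handle",hw.round(4).tolist())
fo=np.array([(30,15),(30,-15),(-30,-15),(-30,15)])/1000
hth,ht,r=fit(fo,hw); print(np.degrees(hth),ht.round(4),(r*1000).round(1).tolist())
bl=P([(400,125),(327,403)],(325,105),.044);d=bl[0]-bl[1];print("blade",bl.round(4).tolist(),np.degrees(np.arctan2(d[1],d[0])),np.hypot(d[0],d[1]))
m=P([(145,40),(552,100),(400,732),(40,685)],(325,105),.002);print("mat",m.round(4).tolist(),m.mean(0))
E
```

```text
bores [[0.6823, -0.1196, 0.061], [0.6424, -0.1259, 0.061], [0.6026, -0.1316, 0.061], [0.5635, -0.1369, 0.061]]
anvil [[0.6413, -0.1525, 0.052], [0.6486, -0.2023, 0.052], [0.6191, -0.2065, 0.052], [0.612, -0.1569, 0.052]]
98.31 [ 0.6302 -0.18  ] [[0.2, 0.3], [-0.1, -0.3], [-0.3, -0.2], [0.2, 0.2]]
98.26 [ 0.6303 -0.1795] [[-0.2, 0.1], [-0.1, -0.2], [0.1, -0.1], [0.2, 0.1]]
98.33 [ 0.6303 -0.1797] [[0.2, 0.0], [-0.1, -0.5], [-0.3, -0.4], [0.2, 0.0], [-0.1, 0.3], [-0.1, 0.0], [0.1, 0.2], [0.2, 0.3]]
posts own [[-0.4, -41.9], [0.0, 41.9]]
jaw front own [[25.2, -28.7], [-25.5, -31.3], [25.1, 32.3], [-24.5, 32.3]]
handle [[0.6364, -0.3021, 0.047], [0.6388, -0.3332, 0.047], [0.583, -0.3344, 0.047], [0.5809, -0.3067, 0.047]]
3.2937961485531804 [ 0.6098 -0.3191] [[-2.5, 0.3], [-1.8, -0.8], [2.3, 1.4], [2.0, -0.9]]
blade [[0.7088, -0.3187, 0.044], [0.6375, -0.3207, 0.044]] 1.5887559527184478 0.07131670420239405
mat [[0.7126, -0.2578, 0.002], [0.7213, -0.3671, 0.002], [0.5342, -0.3812, 0.002], [0.5259, -0.273, 0.002]] [ 0.62349642 -0.31977357  0.002     ]
```

send_rows(rows=[[-0.165, -0.31, -0.2, -0.0292], [-0.165, -0.31, -0.4, -0.0292], [-0.165, -0.31, -0.6, -0.0292], [-0.165, -0.31, -0.727, -0.0292], [-0.165, -0.31, -0.727, -0.0292], [-0.165, -0.31, -0.727, -0.0292]])

```text
time: 4.0
eef_pos: [0.6102, -0.3206, 0.1218]
tcp_rot: [1.0, 0.018, 0.001, 0.0]
contact_force: [1.2, -0.8, 0.4]
opening: 1.0
```

```bash
python3 - <<'E'
from h import *
st(); snap("wrist","w2")
E
```

```text
{'time': 4.0, 'eef_pos': [0.6102, -0.3206, 0.1218], 'tcp_rot': [0.9998, 0.0183, 0.0006, 0.0003], 'contact_force': [1.2404, -0.7797, 0.4019], 'opening': 1.0, 'qpos': [-0.6307, 0.4343, 1.6275, 0.0002, 1.0785, 0.9035]}
```

View pics/w2.png

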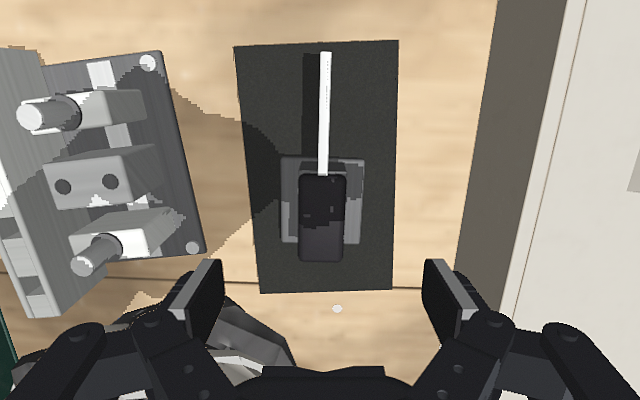

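The feeler is straight ahead between the fingers: block u 299–346, blade from (323,175) to (326,52).

```bash
python3 - <<'E'
from h import *
c,im=load("w2")
bl=onplane(c,[(326,52),(323,175)],.044);d=bl[0]-bl[1];print(bl.round(4).tolist(),np.degrees(np.arctan2(d[1],d[0])),np.hypot(*d[:2]))
print(onplane(c,[(301,175),(346,175),(343,260),(300,260)],.047).round(4).tolist())
E
```

```text
[[0.708, -0.3192, 0.044], [0.6382, -0.3202, 0.044]] 0.7639621429673314 0.06973532077707699
[[0.6385, -0.3069, 0.047], [0.6395, -0.3339, 0.047], [0.5826, -0.3352, 0.047], [0.5816, -0.3073, 0.047]]
```

send_rows(rows=[[0, 0, -0.1, -0.003], [0, 0, -0.2, -0.003], [0, 0, -0.26, -0.003], [0, 0, -0.29, -0.003], [0, 0, -0.29, -0.003]], newtons=50)

```text
time: 4.68
eef_pos: [0.61, -0.3214, 0.034]
tcp_rot: [1.0, 0.008, 0.0, 0.0]
contact_force: [-0.5, -0.2, 0.1]
opening: 0.998
```

send_rows(rows=[[0, 0, 0, 0], [0, 0, 0, 0], [0, 0, 0, 0], [0, 0, 0, 0], [0, 0, 0, 0], [0, 0, 0, 0], [0, 0, 0, 0], [0, 0, 0, 0]], jaw=1, newtons=50)

```text
time: 5.68
eef_pos: [0.6099, -0.3215, 0.034]
tcp_rot: [1.0, 0.008, 0.001, 0.0]
contact_force: [-0.5, 0.3, 4.7]
opening: 0.344
```

```bash
python3 - <<'E'
from h import *
st(); snap("wrist","w3")
E
```

```text
{'time': 5.675, 'eef_pos': [0.6099, -0.3215, 0.034], 'tcp_rot': [1.0, 0.0083, 0.0005, 0.0003], 'contact_force': [-0.4934, 0.3285, 4.744], 'opening': 0.3438, 'qpos': [-0.632, 0.5464, 1.6513, 0.0001, 0.9427, 0.9221]}
```

View pics/w3.png

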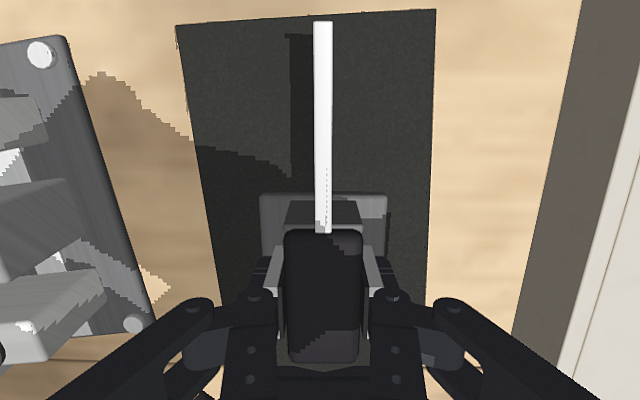

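send_rows(rows=[[0, 0, 0.1, 0], [0, 0, 0.2, 0], [0.064, -0.011, 0.2, 0.03], [0.064, -0.011, 0.2, 0.058], [0.064, -0.011, 0.2, 0.085], [0.064, -0.011, 0.2, 0.11], [0.064, -0.011, 0.2, 0.14], [0.064, -0.011, 0.2, 0.168], [0.064, -0.011, 0.2, 0.195], [0.064, -0.011, 0.2, 0.22], [0.064, -0.011, 0.2, 0.25], [0.064, -0.011, 0.2, 0.2704], [0.064, -0.011, 0.2, 0.2704], [0.064, -0.011, 0.2, 0.2704]])

```text
time: 7.48
eef_pos: [0.6279, -0.324, 0.0918]
tcp_rot: [0.655, 0.756, -0.0, -0.001]
contact_force: [-0.6, 0.3, -2.7]
opening: 0.344
```

```bash
python3 - <<'E'
from h import *
c,im=load("w3")
print("before: tip",onplane(c,[(323,22),(323.5,232)],.044).round(4).tolist())
st(); snap("wrist","w4");snap("top","t4"); snap("scene","s4"); crop("t4",370,130,480,230,6)
E
```

```text
before: tip [[0.7082, -0.3202, 0.044], [0.6387, -0.3216, 0.044]]
{'time': 7.475, 'eef_pos': [0.6279, -0.324, 0.0918], 'tcp_rot': [0.6548, 0.7558, -0.0002, -0.0012], 'contact_force': [-0.6352, 0.3332, -2.6542], 'opening': 0.3439, 'qpos': [-0.6196, 0.505, 1.5891, -0.0001, 1.0499, -0.7625]}
```

View pics/w4.png

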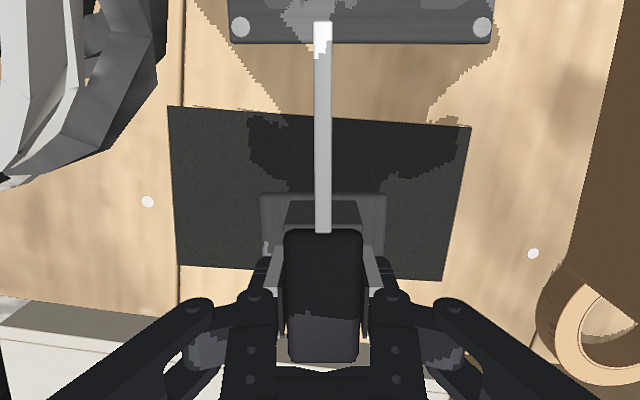

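View pics/t4_c370_130.png

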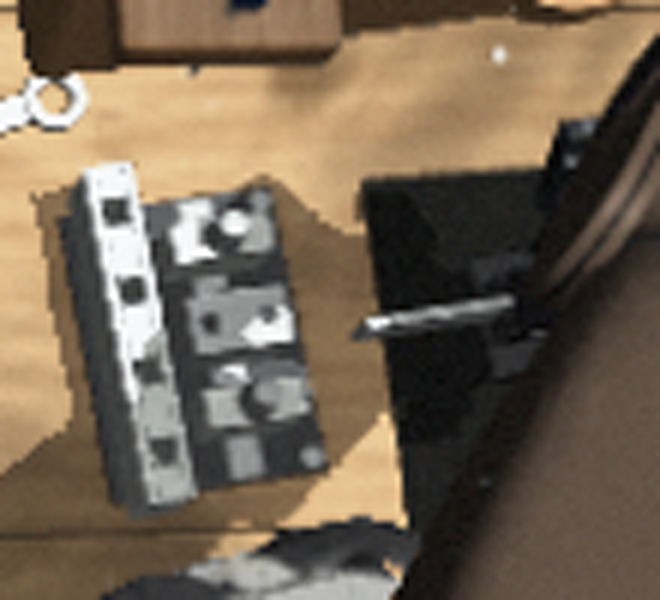

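Yaw is now 98.2° and the blade sits at about own y 23 mm, with its tip just before the entry. Next I lower it, then slide it in.

send_rows(rows=[[0.004, 0.001, -0.06, 0], [0.004, 0.001, -0.12, 0], [0.004, 0.001, -0.17, 0], [0.004, 0.001, -0.186, 0], [0.004, 0.001, -0.186, 0], [0.0, 0.03, -0.186, 0], [-0.004, 0.06, -0.186, 0], [-0.008, 0.09, -0.186, 0], [-0.013, 0.12, -0.186, 0], [-0.017, 0.15, -0.186, 0], [-0.021, 0.18, -0.186, 0], [-0.025, 0.208, -0.186, 0], [-0.025, 0.208, -0.186, 0], [-0.025, 0.208, -0.186, 0]])

```text
time: 9.38
eef_pos: [0.6213, -0.2623, 0.0375]
tcp_rot: [0.654, 0.756, -0.0, 0.0]
contact_force: [-0.5, 0.1, -1.6]
opening: 0.342
```

```bash
cat >> h.py <<'E'
T0=np.array([.6303,-.1797]);TH=np.radians(98.3)
R0=np.array([[np.cos(TH),-np.sin(TH)],[np.sin(TH),np.cos(TH)]])
def own(p): return (np.array(p)[...,:2]-T0)@R0*1000
def wor(q): return np.array(q)/1000@R0.T+T0
E
python3 - <<'E'
from h import *
s=st(); print("own",own(s["eef_pos"]).round(2)); snap("wrist","w5");snap("top","t5"); crop("t5",370,130,480,230,6)
E
```

```text
{'time': 9.375, 'eef_pos': [0.6213, -0.2623, 0.0375], 'tcp_rot': [0.6541, 0.7564, -0.0, 0.0003], 'contact_force': [-0.5078, 0.1489, -1.6001], 'opening': 0.3417, 'qpos': [-0.5496, 0.5144, 1.6913, -0.0002, 0.9354, -0.6943]}
own [-80.43  20.84]
```

View pics/w5.png

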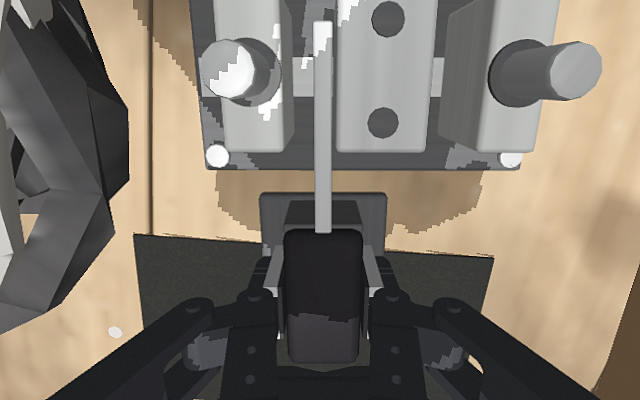

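View pics/t5_c370_130.png

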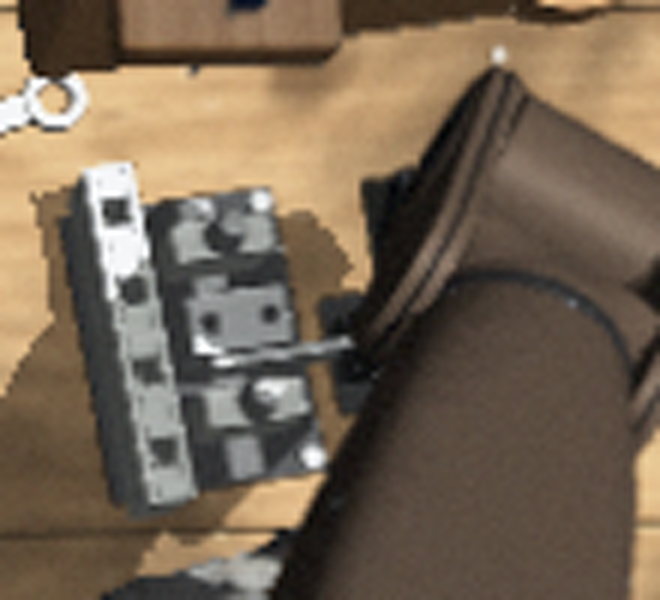

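Blade is in the near gap: blade at u≈323, anvil edge at 337, jaw edge at 293. I lower and release it.

send_rows(rows=[[0, 0, -0.006, 0], [0, 0, -0.013, 0], [0, 0, -0.013, 0]])

```text
time: 9.85
eef_pos: [0.6213, -0.2624, 0.034]
tcp_rot: [0.654, 0.756, -0.0, 0.0]
contact_force: [-1.1, 0.4, 0.7]
opening: 0.342
```

send_rows(rows=[[0, 0, 0, 0], [0, 0, 0, 0], [0, 0, 0, 0], [0, 0, 0, 0]], jaw=0.4)

```text
time: 10.35
eef_pos: [0.6212, -0.2621, 0.0336]
tcp_rot: [0.654, 0.756, 0.0, 0.0]
contact_force: [-0.5, 0.3, 0.0]
opening: 0.599
```

send_rows(rows=[[0, 0, 0.06, 0], [0, 0, 0.15, 0], [0, 0, 0.3, 0], [0, 0, 0.38, 0], [0, 0, 0.38, 0]])

```text
time: 10.98
eef_pos: [0.623, -0.2631, 0.1522]
tcp_rot: [0.654, 0.756, 0.001, 0.004]
contact_force: [0.1, 0.6, -0.3]
opening: 0.599
```

```bash
python3 - <<'E'
from h import *
s=st(); print("own",own(s["eef_pos"]).round(2)); snap("wrist","w6")
E
```

```text
{'time': 10.975, 'eef_pos': [0.623, -0.2631, 0.1522], 'tcp_rot': [0.6541, 0.7564, 0.0006, 0.0039], 'contact_force': [0.1104, 0.5727, -0.3146], 'opening': 0.5992, 'qpos': [-0.5494, 0.3717, 1.651, 0.0, 1.1111, -0.6943]}
own [-81.52  19.24]
```

View pics/w6.png

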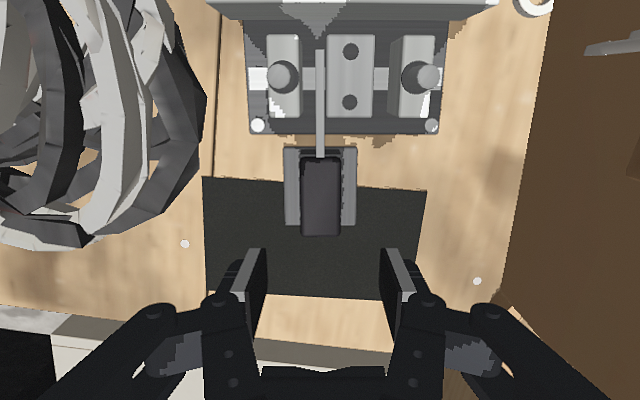

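```bash
python3 - <<'E'
from h import *
c,im=load("w6")
for z in(0,.05,.1): print("cable own",own(onplane(c,[(207,100),(185,50),(178,10)],z)).round(0).tolist())
for n in ("w6",):
  p=own(onplane(c,[(281,76),(427,77)],.077)); print("posts",p.round(1).tolist())
  print("anvil",own(onplane(c,[(327,35),(376,35),(375,117),(327,117)],.052)).round(1).tolist())
  print("blade",own(onplane(c,[(320,50),(320,156)],.043)).round(1).tolist())
E
```

```text
cable own [[-15.0, 107.0], [22.0, 120.0], [49.0, 122.0]]
cable own [[-13.0, 91.0], [17.0, 102.0], [39.0, 104.0]]
cable own [[-11.0, 75.0], [13.0, 84.0], [30.0, 85.0]]
posts [[1.0, 40.4], [0.7, -40.5]]
anvil [[25.0, 14.7], [25.1, -14.9], [-23.4, -16.4], [-23.4, 14.5]]
blade [[17.4, 18.9], [-50.7, 19.0]]
```

send_rows(rows=[[-0.055, 0.13, 0, 0], [-0.111, 0.258, 0, 0], [-0.111, 0.258, -0.1, 0], [-0.111, 0.258, -0.13, 0], [-0.111, 0.258, -0.13, 0], [-0.111, 0.258, -0.13, 0]])

```text
time: 11.78
eef_pos: [0.5884, -0.1854, 0.1091]
tcp_rot: [0.654, 0.756, 0.0, 0.0]
contact_force: [0.7, -0.2, -0.3]
opening: 0.598
```

```bash
python3 - <<'E'
from h import *
s=st(); print("own",own(s["eef_pos"]).round(2)); snap("wrist","w7")
E
```

```text
{'time': 11.775, 'eef_pos': [0.5884, -0.1854, 0.1091], 'tcp_rot': [0.6543, 0.7562, 0.0001, 0.0005], 'contact_force': [0.7446, -0.1722, -0.2951], 'opening': 0.5976, 'qpos': [-0.4695, 0.3073, 1.8227, -0.0, 1.0107, -0.6137]}
own [ 0.42 42.28]
```

View pics/w7.png

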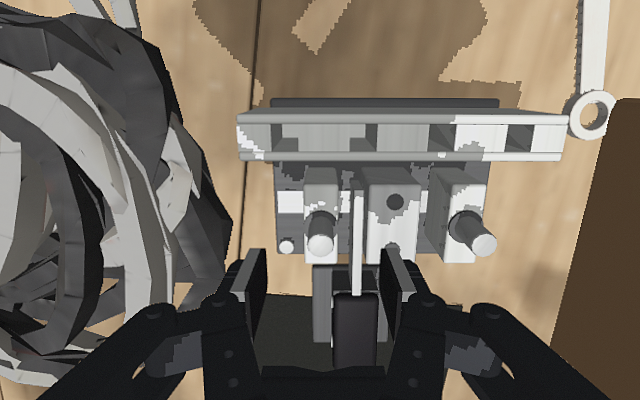

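send_rows(rows=[[0, 0, -0.05, 0], [0, 0, -0.1, 0], [0, 0, -0.12, 0], [0, 0, -0.12, 0]])

```text
time: 12.32
eef_pos: [0.5872, -0.1844, 0.0713]
tcp_rot: [0.654, 0.756, -0.0, -0.001]
contact_force: [-0.8, -0.9, 0.2]
opening: 0.605
```

send_rows(rows=[[0, 0, 0, 0], [0, 0, 0, 0], [0, 0, 0, 0], [0, 0, 0, 0], [0, 0, 0, 0], [0, 0, 0, 0]], jaw=1, newtons=40)

```text
time: 13.08
eef_pos: [0.5879, -0.1849, 0.0733]
tcp_rot: [0.654, 0.756, -0.0, 0.0]
contact_force: [-3.2, 0.1, 4.9]
opening: 0.148
```

```bash
python3 - <<'E'
from h import *
s=st(); print("own",own(s["eef_pos"]).round(2)); snap("wrist","w8")
E
```

```text
{'time': 13.075, 'eef_pos': [0.5879, -0.1849, 0.0733], 'tcp_rot': [0.654, 0.7565, -0.0002, 0.0001], 'contact_force': [-3.177, 0.1303, 4.8936], 'opening': 0.1479, 'qpos': [-0.469, 0.3561, 1.8359, -0.0005, 0.9494, -0.6137]}
own [ 0.96 42.68]
```

View pics/w8.png

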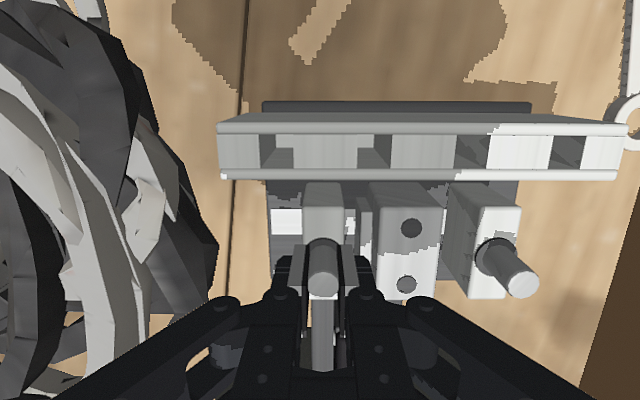

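send_rows(rows=[[0.01, 0.0014, 0, 0], [0.02, 0.003, 0, 0], [0.03, 0.0043, 0, 0], [0.03, 0.0043, 0, 0]])

```text
time: 13.62
eef_pos: [0.5967, -0.1836, 0.0733]
tcp_rot: [0.654, 0.757, -0.0, -0.0]
contact_force: [-5.3, -0.6, 5.3]
opening: 0.145
```

send_rows(rows=[[0.0033, 0.0005, 0, 0], [0.0033, 0.0005, 0, 0]])

```text
time: 13.88
eef_pos: [0.5974, -0.1835, 0.0733]
tcp_rot: [0.654, 0.757, -0.001, -0.001]
contact_force: [-5.2, -0.4, 6.4]
opening: 0.144
```

send_rows(rows=[[0.0033, 0.0005, 0, 0], [0.0033, 0.0005, 0, 0]])

```text
time: 14.12
eef_pos: [0.5976, -0.1835, 0.0732]
tcp_rot: [0.654, 0.757, -0.001, -0.001]
contact_force: [-8.2, -0.9, 7.8]
opening: 0.147
```

```bash
python3 - <<'E'
from h import *
s=st(); print("own",own(s["eef_pos"]).round(2)); c,im=snap("wrist","w9"); crop("w9",220,160,440,340,3)
E
```

```text
{'time': 14.125, 'eef_pos': [0.5976, -0.1835, 0.0732], 'tcp_rot': [0.6538, 0.7566, -0.0014, -0.0014], 'contact_force': [-8.1582, -0.8902, 7.7903], 'opening': 0.1474, 'qpos': [-0.4593, 0.3746, 1.8111, -0.0024, 0.9594, -0.6034]}
own [ 0.95 32.88]
```

View pics/w9_c220_160.png

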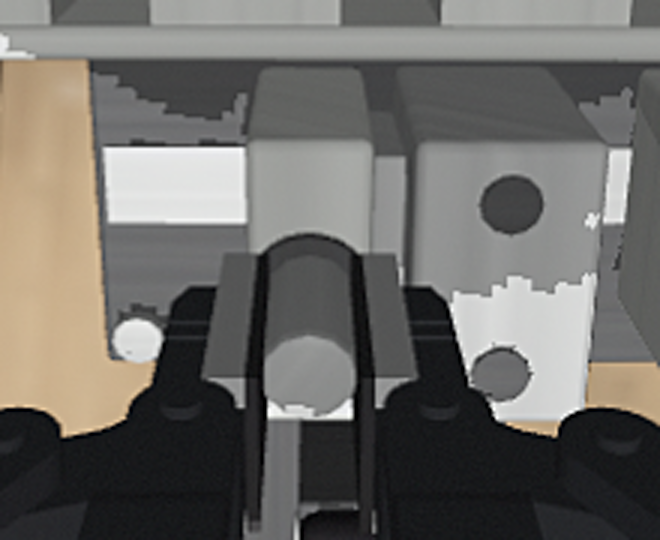

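send_rows(rows=[[0.0033, 0.0005, 0, 0], [0.0033, 0.0005, 0, 0], [0.0033, 0.0005, 0, 0]])

```text
time: 14.55
eef_pos: [0.5978, -0.1835, 0.0732]
tcp_rot: [0.654, 0.757, -0.002, -0.002]
contact_force: [-9.5, -1.2, 10.2]
opening: 0.143
```

send_rows(rows=[[0.0033, 0.0005, 0, 0], [0.0033, 0.0005, 0, 0], [0.0033, 0.0005, 0, 0]])

```text
time: 14.92
eef_pos: [0.5979, -0.1835, 0.0732]
tcp_rot: [0.654, 0.757, -0.003, -0.003]
contact_force: [-12.8, -2.0, 11.4]
opening: 0.148
```

```bash
python3 - <<'E'
from h import *
s=st(); print("own",own(s["eef_pos"]).round(2)); c,im=snap("wrist","w10"); crop("w10",220,160,440,340,3)
E
```

```text
{'time': 14.925, 'eef_pos': [0.5979, -0.1835, 0.0732], 'tcp_rot': [0.6536, 0.7568, -0.0029, -0.0034], 'contact_force': [-12.755, -1.9511, 11.4008], 'opening': 0.1476, 'qpos': [-0.4582, 0.3772, 1.8075, -0.0049, 0.9649, -0.6015]}
own [ 0.95 32.59]
```

View pics/w10_c220_160.png

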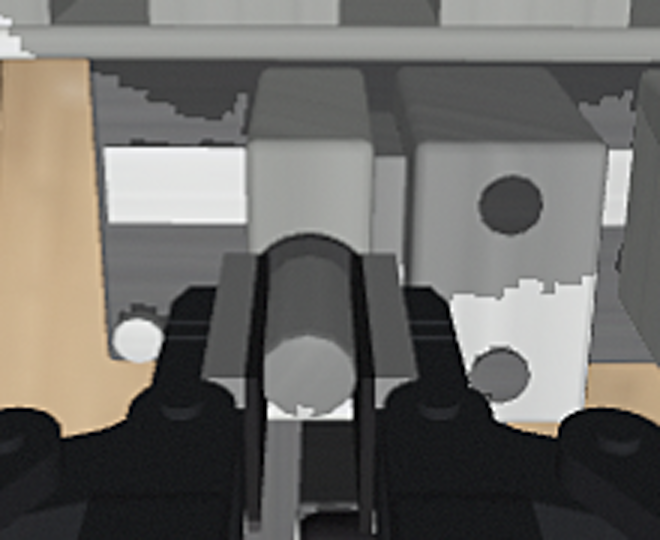

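```bash
python3 - <<'E'
from h import *
c,im=load("w10")
f=lambda p,z: own(onplane(c,np.array(p)/3+[220,160],z)).round(1).tolist()
print("jaw edge",f([(370,148),(370,235)],.0515),"anvil",f([(415,148),(413,235)],.052))
print("blade",f([(376,156),(404,156),(400,265)],.042))
print("anvil R",f([(604,150)],.052), "jaw L",f([(250,148)],.0515))
E
```

```text
jaw edge [[25.0, 22.0], [10.6, 21.7]] anvil [[25.2, 15.3], [10.8, 15.1]]
blade [[20.2, 20.5], [20.2, 16.0], [0.7, 16.0]]
anvil R [[25.0, -13.4]] jaw L [[24.9, 40.2]]
```

send_rows(rows=[[-0.008, -0.0012, 0, 0], [-0.008, -0.0012, 0, 0]])

```text
time: 15.22
eef_pos: [0.5977, -0.1835, 0.0733]
tcp_rot: [0.654, 0.756, -0.001, -0.001]
contact_force: [-6.1, -1.3, 6.5]
opening: 0.145
```

send_rows(rows=[[0, 0, 0, 0], [0, 0, 0, 0], [0, 0, 0, 0], [0, 0, 0, 0]], jaw=0.4)

```text
time: 15.72
eef_pos: [0.5985, -0.183, 0.0723]
tcp_rot: [0.654, 0.756, 0.0, -0.0]
contact_force: [-0.2, -0.7, 0.2]
opening: 0.599
```

send_rows(rows=[[0, 0, 0.06, 0], [0, 0, 0.15, 0], [0, 0, 0.26, 0], [0, 0, 0.26, 0], [0.1, -0.27, 0.26, 0], [0.1, -0.27, 0.26, 0], [0.1, -0.27, 0.26, 0], [0.1, -0.27, 0.26, 0]])

```text
time: 16.73
eef_pos: [0.6278, -0.2632, 0.1496]
tcp_rot: [0.654, 0.756, -0.0, -0.001]
contact_force: [0.2, 1.0, 0.0]
opening: 0.601
```

```bash
python3 - <<'E'
from h import *
s=st(); print("own",own(s["eef_pos"]).round(2)); c,im=snap("wrist","w11")
E
```

```text
{'time': 16.725, 'eef_pos': [0.6278, -0.2632, 0.1496], 'tcp_rot': [0.654, 0.7565, -0.0, -0.001], 'contact_force': [0.1595, 0.9779, 0.0032], 'opening': 0.6013, 'qpos': [-0.5459, 0.388, 1.6345, 0.0004, 1.1211, -0.691]}
own [-82.28  14.52]
```

View pics/w11.png

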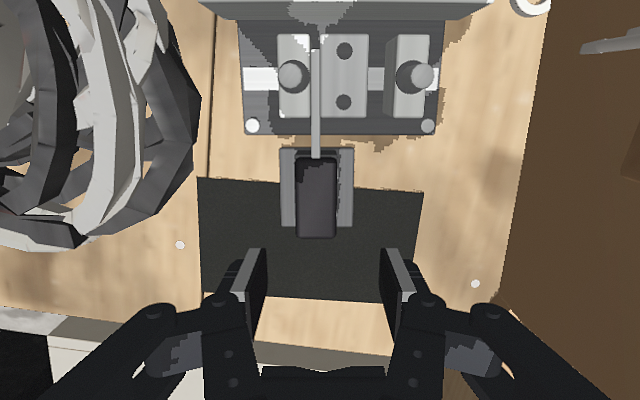

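Near jaw is closed on the blade: blade at u≈316, jaw to its left and anvil to its right.

```bash
python3 - <<'E'
from h import *
c,im=load("w11")
f=lambda p,z: own(onplane(c,np.array(p),z)).round(1).tolist()
print("blade",f([(316,40),(316,90),(316,155)],.043)); print("handle",f([(295,157),(337,157),(334,238),(298,238)],.046))
print("jaw",f([(310,50),(310,115)],.0515),"anvil",f([(321,50),(322,115)],.052))
E
```

```text
blade [[23.0, 17.4], [-7.0, 17.6], [-49.6, 17.8]]
handle [[-50.4, 32.0], [-50.4, 3.6], [-110.2, 5.0], [-110.2, 31.2]]
jaw [[16.4, 20.9], [-22.2, 21.3]] anvil [[16.3, 14.3], [-22.1, 13.7]]
```

send_rows(rows=[[-0.012, 0.004, -0.1, 0], [-0.012, 0.004, -0.2, 0], [-0.012, 0.004, -0.3, 0], [-0.012, 0.004, -0.36, 0], [-0.012, 0.004, -0.385, 0], [-0.012, 0.004, -0.385, 0], [-0.012, 0.004, -0.385, 0]])

```text
time: 17.65
eef_pos: [0.6257, -0.2634, 0.0366]
tcp_rot: [0.654, 0.756, 0.0, 0.001]
contact_force: [0.2, 0.2, -0.4]
opening: 0.598
```

```bash
python3 - <<'E'
from h import *
s=st(); print("own",own(s["eef_pos"]).round(2)); c,im=snap("wrist","w12")
f=lambda p,z: own(onplane(c,np.array(p),z)).round(1).tolist()
E
```

```text
{'time': 17.65, 'eef_pos': [0.6257, -0.2634, 0.0366], 'tcp_rot': [0.6541, 0.7564, 0.0002, 0.0013], 'contact_force': [0.1668, 0.1538, -0.3519], 'opening': 0.5984, 'qpos': [-0.5476, 0.5231, 1.6805, 0.0, 0.9355, -0.6925]}
own [-82.19  16.61]
```

View pics/w12.png

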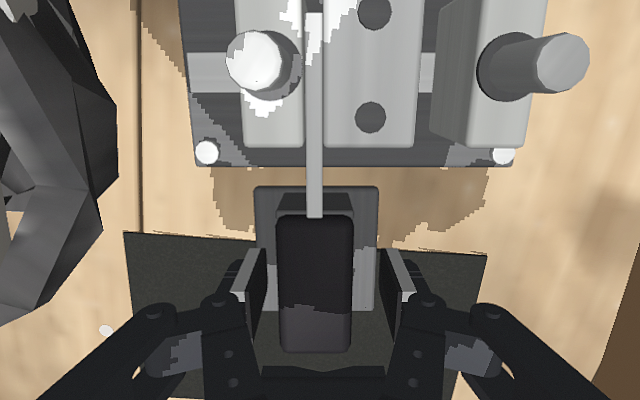

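send_rows(rows=[[-0.012, 0.0044, -0.007, 0], [-0.012, 0.0044, -0.007, 0], [-0.012, 0.0044, -0.007, 0]])

```text
time: 18.08
eef_pos: [0.6211, -0.2616, 0.033]
tcp_rot: [0.654, 0.756, 0.0, 0.0]
contact_force: [-0.8, 0.8, 0.2]
opening: 0.598
```

send_rows(rows=[[0, 0, 0, 0], [0, 0, 0, 0], [0, 0, 0, 0], [0, 0, 0, 0], [0, 0, 0, 0], [0, 0, 0, 0]], jaw=1, newtons=50)

```text
time: 18.82
eef_pos: [0.6216, -0.2618, 0.0333]
tcp_rot: [0.654, 0.756, 0.0, 0.001]
contact_force: [2.1, -0.6, 0.9]
opening: 0.346
```

```bash
python3 - <<'E'
from h import *
s=st(); print("own",own(s["eef_pos"]).round(2)); c,im=snap("wrist","w13")
E
```

```text
{'time': 18.825, 'eef_pos': [0.6216, -0.2618, 0.0333], 'tcp_rot': [0.6541, 0.7564, 0.0002, 0.0005], 'contact_force': [2.1151, -0.6489, 0.887], 'opening': 0.3456, 'qpos': [-0.5488, 0.5204, 1.6919, 0.0002, 0.9282, -0.6937]}
own [-79.95  20.42]
```

View pics/w13.png

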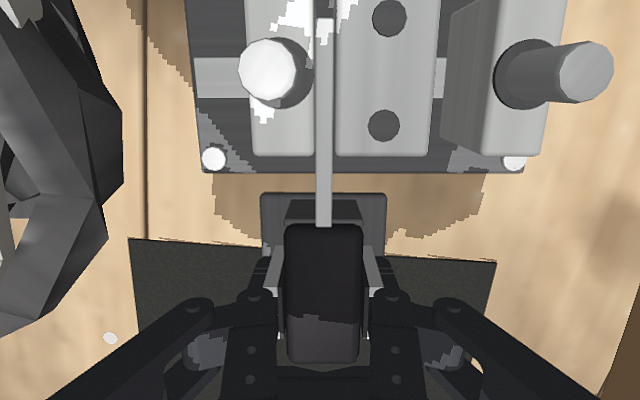

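send_rows(rows=[[0.001, 0, 0.01, 0], [0.001, 0, 0.01, 0], [0.003, -0.016, 0.01, 0], [0.006, -0.033, 0.01, 0], [0.01, -0.06, 0.01, 0], [0.016, -0.1, 0.01, 0], [0.022, -0.14, 0.01, 0], [0.028, -0.18, 0.01, 0], [0.034, -0.22, 0.01, 0], [0.04, -0.26, 0.01, 0], [0.04, -0.26, 0.05, 0], [0.04, -0.26, 0.16, 0], [0.04, -0.26, 0.16, 0], [0.04, -0.26, 0.16, 0]])

```text
time: 20.62
eef_pos: [0.633, -0.3391, 0.0807]
tcp_rot: [0.654, 0.757, -0.0, -0.0]
contact_force: [0.6, -0.5, -3.3]
opening: 0.341
```

```bash
python3 - <<'E'
from h import *
s=st(); print("own",own(s["eef_pos"]).round(2)); c,im=snap("wrist","w14"); c,im=snap("top","t14");crop("t14",370,130,480,230,6)
E
```

```text
{'time': 20.625, 'eef_pos': [0.633, -0.3391, 0.0807], 'tcp_rot': [0.6539, 0.7566, -0.0, -0.0002], 'contact_force': [0.5705, -0.4932, -3.2844], 'opening': 0.3411, 'qpos': [-0.6328, 0.5398, 1.5613, -0.0, 1.041, -0.778]}
own [-158.16   20.32]
```

View pics/w14.png

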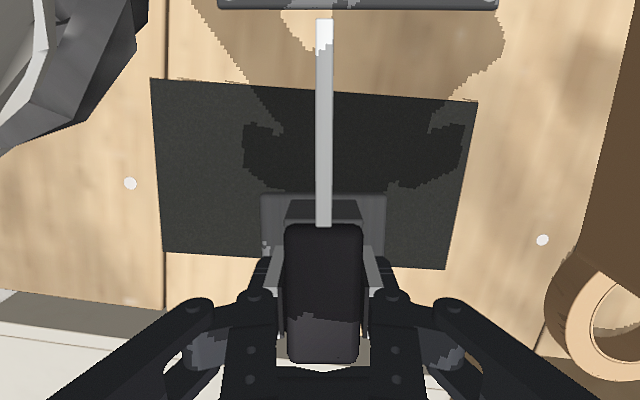

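View pics/t14_c370_130.png

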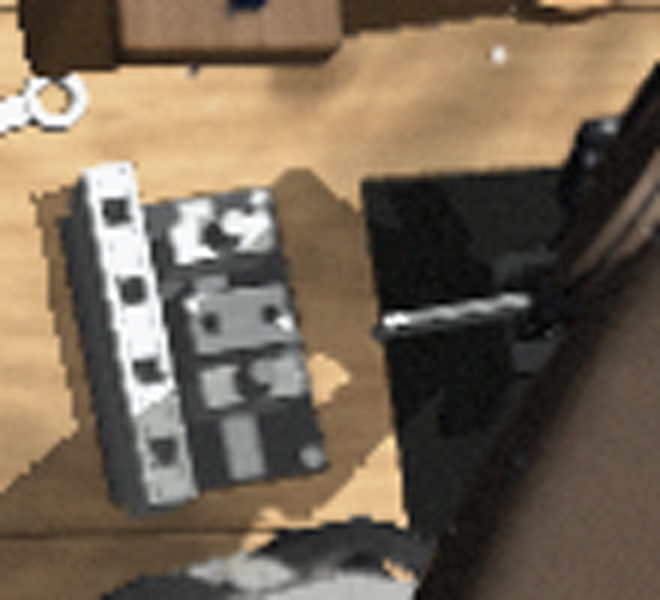

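send_rows(rows=[[0.07, 0.01, 0, 0], [0.131, 0.019, 0, 0], [0.131, 0.019, -0.07, 0], [0.131, 0.019, -0.147, 0], [0.131, 0.019, -0.147, 0], [0.131, 0.019, -0.147, 0]])

```text
time: 21.48
eef_pos: [0.6709, -0.3334, 0.0346]
tcp_rot: [0.654, 0.756, -0.0, -0.002]
contact_force: [-0.4, -0.2, -3.4]
opening: 0.345
```

```bash
python3 - <<'E'
from h import *
s=st(); print("own",own(s["eef_pos"]).round(2)); c,im=snap("wrist","w15")
f=lambda p,z: own(onplane(c,np.array(p),z)).round(1).tolist()
t=load("t14")[0]; print(own(onplane(t,[(415,139),(426,140)],.1)),onplane(t,[(415,139),(426,140)],.1))
E
```

```text
{'time': 21.475, 'eef_pos': [0.6709, -0.3334, 0.0346], 'tcp_rot': [0.6543, 0.7563, -0.0002, -0.002], 'contact_force': [-0.4403, -0.2166, -3.358], 'opening': 0.3445, 'qpos': [-0.5963, 0.6578, 1.4781, -0.0, 1.0097, -0.7406]}
own [-157.93  -18.01]
[[ -27.3394883  -112.04710859]
 [ -58.52569391 -104.39230574]] [[ 0.74512013 -0.19057843  0.1       ]
 [ 0.74204743 -0.22254301  0.1       ]]
```

View pics/w15.png

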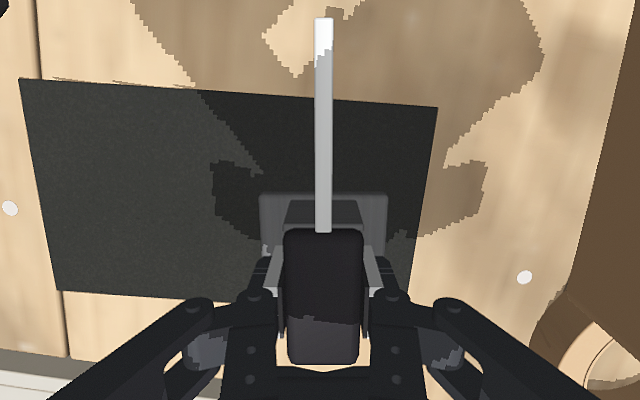

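send_rows(rows=[[0.005, 0.001, 0.005, 0], [0.005, 0.001, 0.005, 0], [-0.002, 0.045, 0.005, 0], [-0.006, 0.075, 0.005, 0], [-0.006, 0.075, 0.005, 0], [-0.006, 0.075, 0.005, 0]])

```text
time: 22.28
eef_pos: [0.6708, -0.3113, 0.0385]
tcp_rot: [0.654, 0.757, -0.0, 0.0]
contact_force: [0.3, 0.4, -2.9]
opening: 0.343
```

```bash
python3 - <<'E'
from h import *
s=st(); print("own",own(s["eef_pos"]).round(2)); c,im=snap("wrist","w16")
E
```

```text
{'time': 22.275, 'eef_pos': [0.6708, -0.3113, 0.0385], 'tcp_rot': [0.6539, 0.7566, -0.0001, 0.0002], 'contact_force': [0.259, 0.4136, -2.9279], 'opening': 0.3431, 'qpos': [-0.5713, 0.6328, 1.509, -0.0002, 0.9995, -0.7164]}
own [-136.04  -21.11]
```

View pics/w16.png

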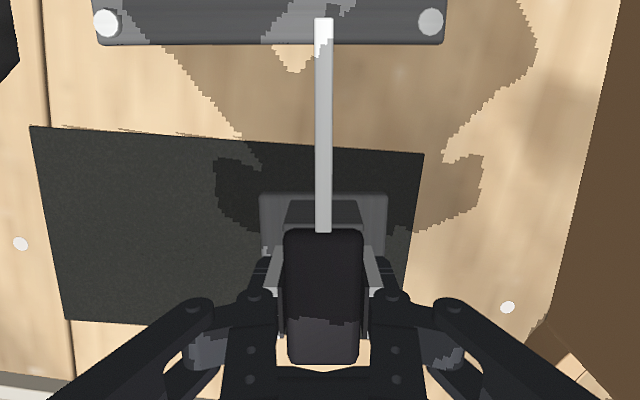

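send_rows(rows=[[-0.006, 0.03, 0, 0], [-0.01, 0.06, 0, 0], [-0.014, 0.09, 0, 0], [-0.018, 0.12, 0, 0], [-0.023, 0.15, 0, 0], [-0.029, 0.185, 0, 0], [-0.029, 0.185, 0, 0], [-0.029, 0.185, 0, 0]])

```text
time: 23.32
eef_pos: [0.6621, -0.2561, 0.0385]
tcp_rot: [0.654, 0.756, -0.0, 0.0]
contact_force: [0.4, -1.1, -2.4]
opening: 0.346
```

```bash
python3 - <<'E'
from h import *
s=st(); print("own",own(s["eef_pos"]).round(2)); c,im=snap("wrist","w17")
E
```

```text
{'time': 23.325, 'eef_pos': [0.6621, -0.2561, 0.0385], 'tcp_rot': [0.6541, 0.7564, -0.0001, 0.0002], 'contact_force': [0.3788, -1.1441, -2.3897], 'opening': 0.3458, 'qpos': [-0.5116, 0.5779, 1.5936, -0.0002, 0.9696, -0.6564]}
own [-80.17 -20.48]
```

View pics/w17.png

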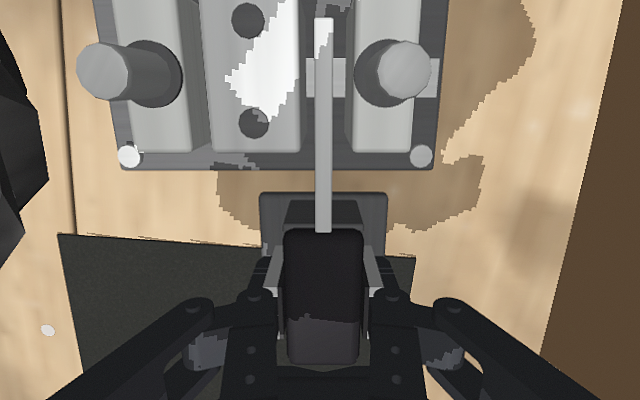

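send_rows(rows=[[0, 0, -0.008, 0], [0, 0, -0.015, 0], [0, 0, -0.015, 0]])

```text
time: 23.75
eef_pos: [0.6617, -0.2559, 0.0333]
tcp_rot: [0.654, 0.756, -0.0, -0.0]
contact_force: [0.0, 0.1, -2.6]
opening: 0.339
```

send_rows(rows=[[0, 0, 0, 0], [0, 0, 0, 0], [0, 0, 0, 0], [0, 0, 0, 0]], jaw=0.4)

```text
time: 24.25
eef_pos: [0.6622, -0.256, 0.0341]
tcp_rot: [0.654, 0.756, 0.0, 0.0]
contact_force: [-0.4, 0.2, 0.4]
opening: 0.599
```

send_rows(rows=[[0, 0, 0.06, 0], [0, 0, 0.15, 0], [0, 0, 0.3, 0], [0, 0, 0.38, 0], [0, 0, 0.38, 0]])

```text
time: 24.88
eef_pos: [0.6639, -0.2569, 0.1528]
tcp_rot: [0.654, 0.756, 0.001, 0.004]
contact_force: [-0.4, 0.1, 0.8]
opening: 0.597
```

```bash
python3 - <<'E'
from h import *
s=st(); print("own",own(s["eef_pos"]).round(2)); snap("wrist","w18")
E
```

```text
{'time': 24.875, 'eef_pos': [0.6639, -0.2569, 0.1528], 'tcp_rot': [0.654, 0.7565, 0.0008, 0.0039], 'contact_force': [-0.3701, 0.144, 0.8494], 'opening': 0.597, 'qpos': [-0.5114, 0.4434, 1.5534, 0.0, 1.1367, -0.6564]}
own [-81.25 -22.14]
```

View pics/w18.png

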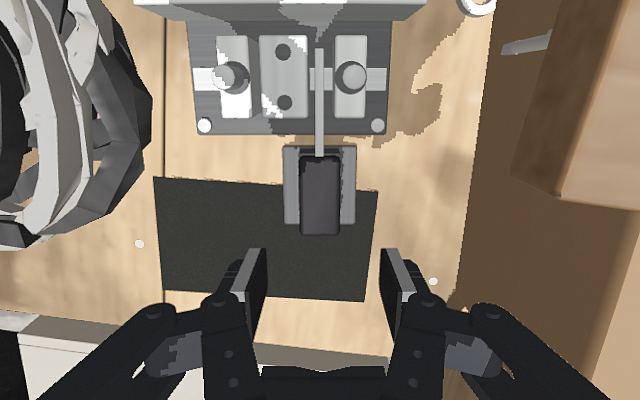

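send_rows(rows=[[0.013, 0.14, 0, 0], [0.027, 0.277, 0, 0], [0.027, 0.277, -0.08, 0], [0.027, 0.277, -0.13, 0], [0.027, 0.277, -0.13, 0], [0.027, 0.277, -0.13, 0]])

```text
time: 25.68
eef_pos: [0.6702, -0.1735, 0.1089]
tcp_rot: [0.654, 0.756, -0.0, 0.0]
contact_force: [0.6, 0.8, 0.3]
opening: 0.599
```

```bash
python3 - <<'E'
from h import *
s=st(); print("own",own(s["eef_pos"]).round(2)); snap("wrist","w19")
E
```

```text
{'time': 25.675, 'eef_pos': [0.6702, -0.1735, 0.1089], 'tcp_rot': [0.6544, 0.7561, -0.0, 0.0], 'contact_force': [0.6215, 0.8411, 0.2901], 'opening': 0.5988, 'qpos': [-0.3996, 0.4557, 1.624, -0.0, 1.0618, -0.5436]}
own [  0.34 -40.34]
```

View pics/w19.png

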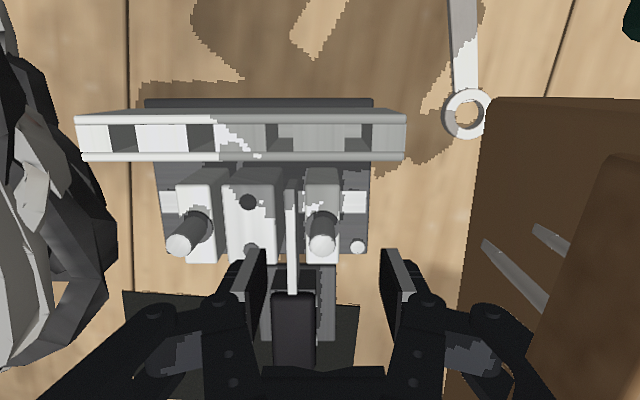

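send_rows(rows=[[0, 0, -0.05, 0], [0, 0, -0.1, 0], [0, 0, -0.12, 0], [0, 0, -0.12, 0]])

```text
time: 26.22
eef_pos: [0.6695, -0.1725, 0.0714]
tcp_rot: [0.654, 0.756, -0.0, -0.001]
contact_force: [0.1, 0.8, -0.2]
opening: 0.597
```

send_rows(rows=[[0, 0, 0, 0], [0, 0, 0, 0], [0, 0, 0, 0], [0, 0, 0, 0], [0, 0, 0, 0], [0, 0, 0, 0]], jaw=1, newtons=40)

```text
time: 26.98
eef_pos: [0.6703, -0.173, 0.0737]
tcp_rot: [0.654, 0.756, 0.0, 0.0]
contact_force: [-3.1, 0.2, 6.5]
opening: 0.144
```

send_rows(rows=[[-0.01, -0.0014, 0, 0], [-0.02, -0.003, 0, 0], [-0.025, -0.0036, 0, 0], [-0.025, -0.0036, 0, 0]])

```text
time: 27.48
eef_pos: [0.6643, -0.1739, 0.0737]
tcp_rot: [0.654, 0.756, 0.001, 0.002]
contact_force: [4.8, 1.1, 2.0]
opening: 0.148
```

send_rows(rows=[[-0.0033, -0.0005, 0, 0], [-0.0033, -0.0005, 0, 0]])

```text
time: 27.72
eef_pos: [0.6632, -0.1741, 0.0737]
tcp_rot: [0.654, 0.756, 0.001, 0.002]
contact_force: [5.4, 1.3, 3.3]
opening: 0.143
```

```bash
python3 - <<'E'
from h import *
s=st(); print("own",own(s["eef_pos"]).round(2)); c,im=snap("wrist","w20"); crop("w20",180,160,400,340,3)
E
```

```text
{'time': 27.725, 'eef_pos': [0.6632, -0.1741, 0.0737], 'tcp_rot': [0.6542, 0.7563, 0.0012, 0.0019], 'contact_force': [5.353, 1.3001, 3.2857], 'opening': 0.1433, 'qpos': [-0.4048, 0.4844, 1.6565, 0.0014, 0.9964, -0.5501]}
own [  0.82 -33.33]
```

View pics/w20_c180_160.png

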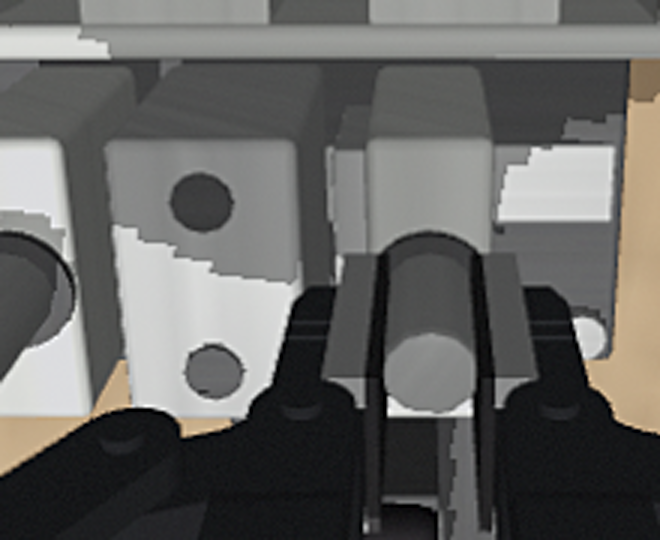

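send_rows(rows=[[-0.005, -0.0007, 0, 0], [-0.01, -0.0014, 0, 0], [-0.01, -0.0014, 0, 0]])

```text
time: 28.15
eef_pos: [0.6604, -0.1745, 0.0737]
tcp_rot: [0.654, 0.756, 0.001, 0.002]
contact_force: [6.6, 1.8, 2.3]
opening: 0.144
```

send_rows(rows=[[-0.0033, -0.0005, 0, 0], [-0.0033, -0.0005, 0, 0]])

```text
time: 28.4
eef_pos: [0.66, -0.1745, 0.0737]
tcp_rot: [0.654, 0.756, 0.002, 0.003]
contact_force: [8.6, 1.7, 0.6]
opening: 0.143
```

send_rows(rows=[[-0.0033, -0.0005, 0, 0], [-0.0033, -0.0005, 0, 0]])

```text
time: 28.65
eef_pos: [0.659, -0.1747, 0.0737]
tcp_rot: [0.654, 0.756, 0.002, 0.003]
contact_force: [8.1, 1.5, 1.2]
opening: 0.144
```

send_rows(rows=[[-0.0033, -0.0005, 0, 0], [-0.0033, -0.0005, 0, 0]])

```text
time: 28.9
eef_pos: [0.6588, -0.1747, 0.0738]
tcp_rot: [0.654, 0.756, 0.003, 0.004]
contact_force: [10.0, 1.8, -0.4]
opening: 0.147
```

```bash
python3 - <<'E'
from h import *
s=st(); print("own",own(s["eef_pos"]).round(2)); c,im=snap("wrist","w21"); crop("w21",180,160,400,340,3)
E
```

```text
{'time': 28.9, 'eef_pos': [0.6588, -0.1747, 0.0738], 'tcp_rot': [0.6544, 0.7561, 0.0028, 0.0039], 'contact_force': [9.9757, 1.8038, -0.366], 'opening': 0.1466, 'qpos': [-0.4088, 0.4746, 1.6705, 0.0035, 0.9875, -0.5548]}
own [  0.81 -28.97]
```

View pics/w21_c180_160.png

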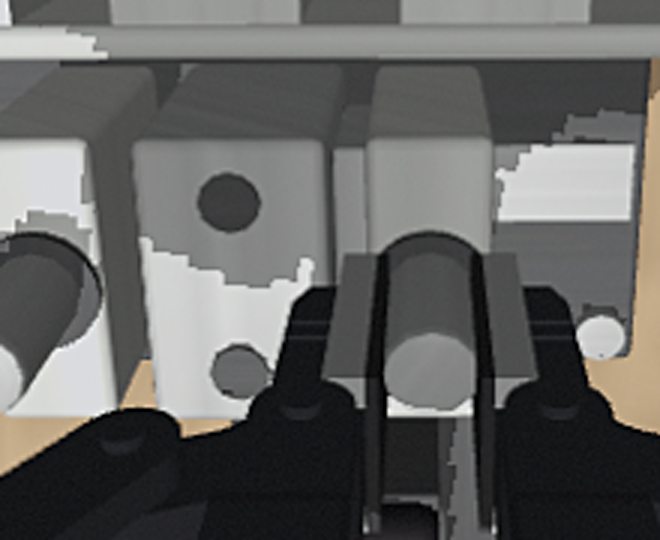

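Nipped at about the expected position. One more small push, then a gap measurement.

send_rows(rows=[[-0.0033, -0.0005, 0, 0], [-0.0066, -0.001, 0, 0], [-0.0066, -0.001, 0, 0], [-0.0066, -0.001, 0, 0]])

```text
time: 29.45
eef_pos: [0.6587, -0.1747, 0.0738]
tcp_rot: [0.655, 0.756, 0.004, 0.006]
contact_force: [15.8, 3.8, -3.9]
opening: 0.143
```

```bash
python3 - <<'E'
from h import *
s=st(); print("own",own(s["eef_pos"]).round(2)); c,im=snap("wrist","w22"); crop("w22",180,160,400,340,3)
f=lambda p,z: own(onplane(c,np.array(p)/3+[180,160],z)).round(1).tolist()
print("jaw",f([(369,148),(369,235)],.0515),"anvil",f([(324,148),(327,235)],.052))
E
```

```text
{'time': 29.45, 'eef_pos': [0.6587, -0.1747, 0.0738], 'tcp_rot': [0.6546, 0.756, 0.0044, 0.006], 'contact_force': [15.7571, 3.7763, -3.8899], 'opening': 0.143, 'qpos': [-0.4096, 0.472, 1.6742, 0.0059, 0.9814, -0.5564]}
own [  0.8  -28.82]
jaw [[24.6, -21.6], [10.1, -21.3]] anvil [[24.8, -14.8], [10.4, -14.8]]
```

View pics/w22_c180_160.png

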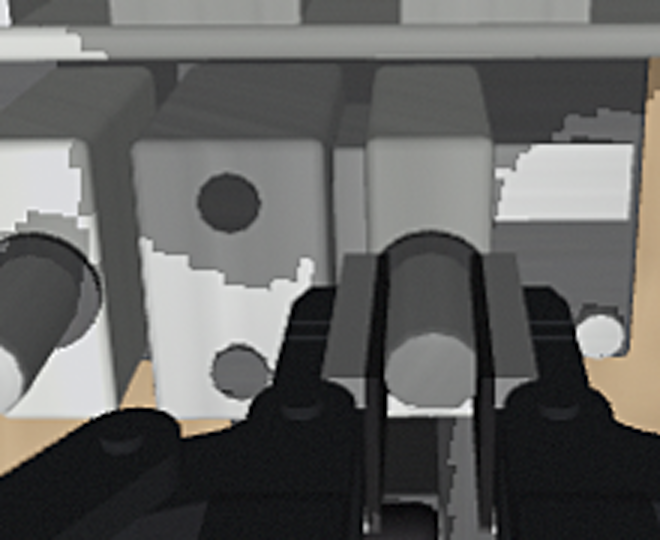

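send_rows(rows=[[0.011, 0.0016, 0, 0], [0.011, 0.0016, 0, 0]])

```text
time: 29.75
eef_pos: [0.6589, -0.1747, 0.0737]
tcp_rot: [0.654, 0.756, 0.001, 0.002]
contact_force: [6.3, 2.5, 1.9]
opening: 0.143
```

send_rows(rows=[[0, 0, 0, 0], [0, 0, 0, 0], [0, 0, 0, 0], [0, 0, 0, 0]], jaw=0.4)

```text
time: 30.25
eef_pos: [0.6565, -0.1748, 0.0723]
tcp_rot: [0.654, 0.756, -0.0, -0.001]
contact_force: [0.3, -1.1, -0.2]
opening: 0.6
```

send_rows(rows=[[0, 0, 0.06, 0], [0, 0, 0.15, 0], [0, 0, 0.26, 0], [0, 0, 0.26, 0], [-0.007, -0.274, 0.26, 0], [-0.007, -0.274, 0.26, 0], [-0.007, -0.274, 0.26, 0], [-0.007, -0.274, 0.26, 0]])

```text
time: 31.25
eef_pos: [0.6546, -0.2557, 0.1501]
tcp_rot: [0.654, 0.757, 0.0, -0.001]
contact_force: [0.3, 0.4, -0.1]
opening: 0.601
```

```bash
python3 - <<'E'
from h import *
s=st(); print("own",own(s["eef_pos"]).round(2)); c,im=snap("wrist","w23")
E
```

```text
{'time': 31.25, 'eef_pos': [0.6546, -0.2557, 0.1501], 'tcp_rot': [0.6539, 0.7566, 0.0001, -0.0009], 'contact_force': [0.3499, 0.387, -0.0693], 'opening': 0.6012, 'qpos': [-0.5167, 0.4321, 1.5742, 0.0007, 1.137, -0.6622]}
own [-78.73 -13.11]
```

View pics/w23.png

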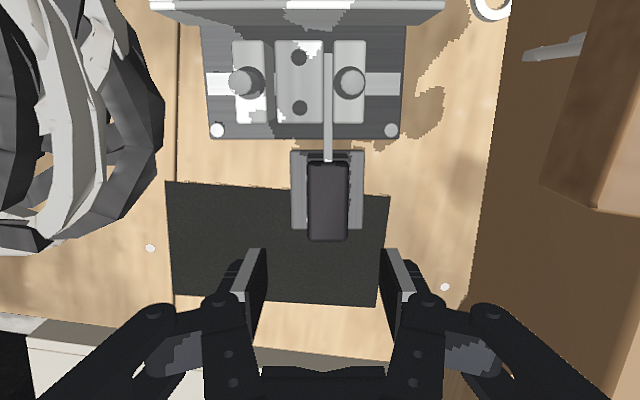

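send_rows(rows=[[0.011, -0.002, -0.1, 0], [0.011, -0.002, -0.2, 0], [0.011, -0.002, -0.3, 0], [0.011, -0.002, -0.36, 0], [0.011, -0.002, -0.386, 0], [0.011, -0.002, -0.386, 0], [0.011, -0.002, -0.386, 0], [0.011, -0.002, -0.386, 0]])

```text
time: 32.3
eef_pos: [0.6589, -0.258, 0.0365]
tcp_rot: [0.654, 0.756, 0.0, 0.001]
contact_force: [-0.8, -0.2, 0.8]
opening: 0.601
```

```bash
python3 - <<'E'
from h import *
s=st(); print("own",own(s["eef_pos"]).round(2)); c,im=snap("wrist","w24")
E
```

```text
{'time': 32.3, 'eef_pos': [0.6589, -0.258, 0.0365], 'tcp_rot': [0.6541, 0.7564, 0.0002, 0.0011], 'contact_force': [-0.7921, -0.1849, 0.7511], 'opening': 0.6009, 'qpos': [-0.5163, 0.5756, 1.6015, 0.0, 0.9622, -0.661]}
own [-81.61 -17.01]
```

View pics/w24.png

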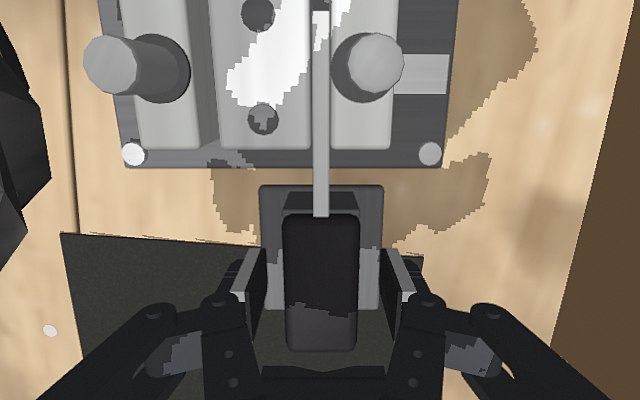

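send_rows(rows=[[-0.003, 0.005, -0.008, 0], [-0.003, 0.005, -0.008, 0], [-0.003, 0.005, -0.008, 0]])

```text
time: 32.72
eef_pos: [0.6572, -0.256, 0.0325]
tcp_rot: [0.654, 0.756, -0.0, -0.0]
contact_force: [0.6, 0.7, -0.4]
opening: 0.602
```

send_rows(rows=[[0, 0, 0, 0], [0, 0, 0, 0], [0, 0, 0, 0], [0, 0, 0, 0], [0, 0, 0, 0], [0, 0, 0, 0]], jaw=1, newtons=50)

```text
time: 33.48
eef_pos: [0.6576, -0.2562, 0.0329]
tcp_rot: [0.654, 0.756, 0.0, 0.0]
contact_force: [1.6, -0.4, 0.2]
opening: 0.341
```

send_rows(rows=[[0.001, 0, 0.01, 0], [0.001, 0, 0.01, 0], [0.003, -0.016, 0.01, 0], [0.006, -0.033, 0.01, 0], [0.009, -0.06, 0.01, 0], [0.015, -0.1, 0.01, 0], [0.021, -0.14, 0.01, 0], [0.027, -0.18, 0.01, 0], [0.035, -0.24, 0.01, 0], [0.035, -0.24, 0.04, 0], [-0.03, -0.24, 0.04, 0], [-0.092, -0.24, 0.04, 0], [-0.092, -0.24, 0.04, 0], [-0.092, -0.24, 0.02, 0], [-0.092, -0.24, 0.008, 0], [-0.092, -0.24, 0.005, 0], [-0.092, -0.24, 0.005, 0]])

```text
time: 35.6
eef_pos: [0.6302, -0.3279, 0.0347]
tcp_rot: [0.654, 0.756, 0.0, 0.0]
contact_force: [-0.1, 0.6, 1.9]
opening: 0.343
```

```bash
python3 - <<'E'
from h import *
s=st(); print("own",own(s["eef_pos"]).round(2)); c,im=snap("wrist","w25")
E
```

```text
{'time': 35.6, 'eef_pos': [0.6302, -0.3279, 0.0347], 'tcp_rot': [0.654, 0.7565, 0.0002, 0.0001], 'contact_force': [-0.1035, 0.5993, 1.8525], 'opening': 0.3426, 'qpos': [-0.6225, 0.5839, 1.5927, 0.0004, 0.9647, -0.7677]}
own [-146.66   21.51]
```

View pics/w25.png

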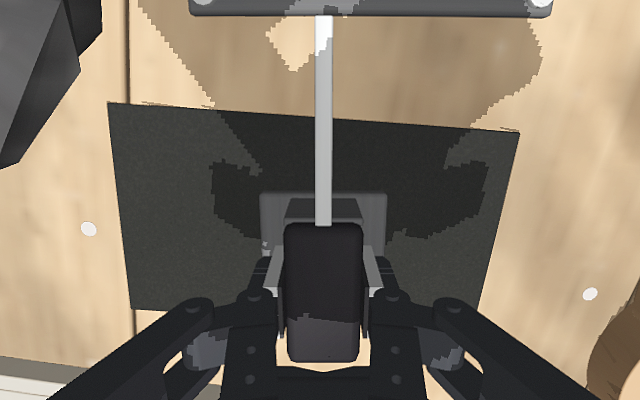

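Feeler is back on the mat. I release it, rise and look at both gaps.

send_rows(rows=[[0, 0, 0, 0], [0, 0, 0, 0], [0, 0, 0, 0], [0, 0, 0, 0]], jaw=0.3)

```text
time: 36.15
eef_pos: [0.6297, -0.3281, 0.0341]
tcp_rot: [0.654, 0.756, -0.0, 0.0]
contact_force: [0.4, 0.1, -0.2]
opening: 0.703
```

send_rows(rows=[[0, 0, 0.06, 0], [0, 0, 0.2, 0], [0, 0, 0.38, 0], [0, 0.2, 0.56, 0], [0, 0.35, 0.7, 0], [0, 0.35, 0.7, 0], [0, 0.35, 0.7, 0], [0, 0.35, 0.7, 0]])

```text
time: 37.15
eef_pos: [0.6288, -0.2238, 0.242]
tcp_rot: [0.654, 0.756, -0.001, -0.001]
contact_force: [-0.5, -0.1, 0.3]
opening: 0.702
```

```bash
python3 - <<'E'
from h import *
s=st(); print("own",own(s["eef_pos"]).round(2)); c,im=snap("wrist","w26")
E
```

```text
{'time': 37.15, 'eef_pos': [0.6288, -0.2238, 0.242], 'tcp_rot': [0.6545, 0.7561, -0.0006, -0.0015], 'contact_force': [-0.4689, -0.1015, 0.3236], 'opening': 0.7021, 'qpos': [-0.4935, 0.2763, 1.6007, -0.0005, 1.2677, -0.6372]}
own [-43.44   7.86]
```

View pics/w26.png

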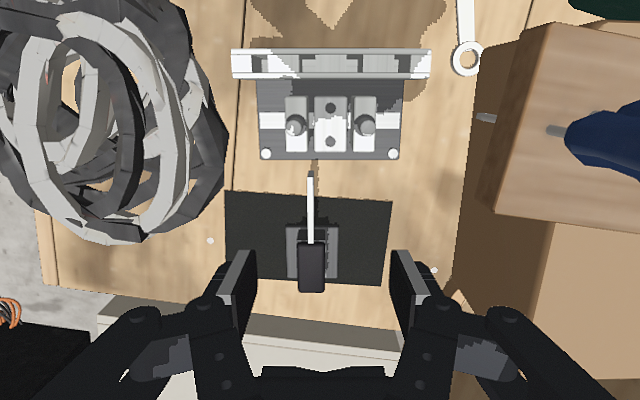

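```bash
python3 - <<'E'
from h import *
crop("w26",270,80,400,165,6)
E
```

```text
(no output)
```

View pics/w26_c270_80.png

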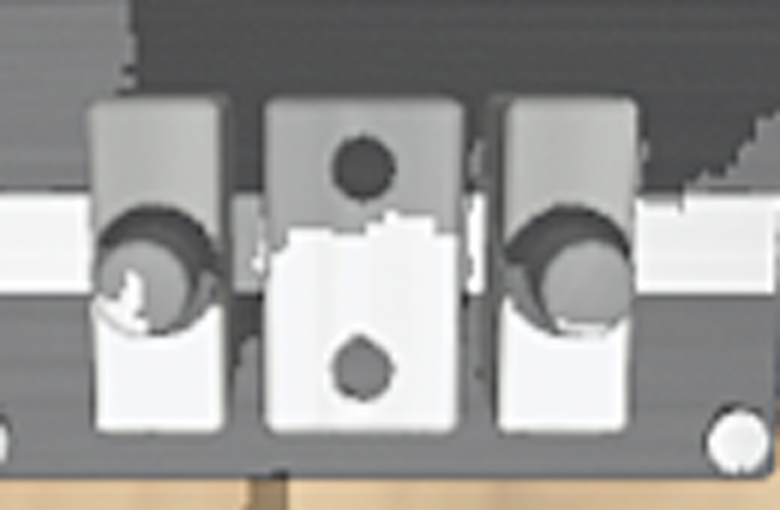

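```bash
python3 - <<'E'
from h import *
for n,uv,tcp,z in [("w5",[(323,30),(323,220)],(.6213,-.2623),.0475),("w13",[(324,30),(324,220)],(.6216,-.2618),.043),("w17",[(323.5,30),(323,220)],(.6621,-.2561),.0475),("w25",[(323.5,30),(323,220)],(.6302,-.3279),.044),("w3",[(323,22),(323.5,232)],(.6099,-.3215),.044)]:
    c,_=load(n); w=onplane(c,uv,z); print(n,own(w).round(1).tolist(),own(tcp).round(1),w.round(4)[:,:2].tolist())
    T=c["cam_to_world"]; print("  cam-tcp",(T[:2,3]-tcp).round(4), "x",T[:3,0].round(3))
E
```

```text
w5 [[13.6, 19.4], [-49.0, 19.4]] [-80.4  20.8] [[0.6092, -0.169], [0.6182, -0.2309]]
  cam-tcp [-0.0099  0.0769] x [0.989 0.145 0.001]
w13 [[14.1, 18.6], [-48.6, 18.6]] [-80.   20.5] [[0.6098, -0.1684], [0.6189, -0.2305]]
  cam-tcp [-0.0099  0.0769] x [0.989 0.145 0.002]
w17 [[14.0, -22.1], [-49.1, -22.0]] [-80.2 -20.4] [[0.6501, -0.1626], [0.6591, -0.2251]]
  cam-tcp [-0.0099  0.077 ] x [0.989 0.145 0.001]
w25 [[-52.5, 19.9], [-115.5, 20.0]] [-146.6   21.5] [[0.6182, -0.2346], [0.6272, -0.2969]]
  cam-tcp [-0.0099  0.0768] x [0.989 0.145 0.001]
w3 [[-150.3, -56.8], [-141.6, 12.2]] [-137.4   40.7] [[0.7082, -0.3202], [0.6387, -0.3216]]
  cam-tcp [0.0792 0.0011] x [ 0.017 -1.     0.001]
```

send_rows(rows=[[0, 0, 0.2, 0], [0, 0, 0.4, 0], [0, 0.15, 0.4, 0.03], [0, 0.3, 0.4, 0.06], [0, 0.5, 0.4, 0.085], [0, 0.7, 0.4, 0.11], [0, 0.97, 0.4, 0.14], [0, 0.97, 0.4, 0.17], [0, 0.97, 0.4, 0.2], [0, 0.97, 0.4, 0.225], [0, 0.97, 0.4, 0.24], [0, 0.97, 0.4, 0.24]])

```text
time: 38.7
eef_pos: [0.6298, 0.0669, 0.362]
tcp_rot: [-0.04, 0.999, 0.0, -0.002]
contact_force: [0.2, -0.2, 0.4]
opening: 0.698
```

send_rows(rows=[[-0.1, 0.2, 0, 0], [-0.25, 0.4, 0, 0], [-0.4, 0.6, 0, 0], [-0.55, 0.8, 0, 0], [-0.63, 0.99, 0, 0], [-0.63, 0.99, -0.2, 0], [-0.63, 0.99, -0.2, 0], [-0.63, 0.99, -0.2, 0]])

```text
time: 39.7
eef_pos: [0.4409, 0.3644, 0.3032]
tcp_rot: [-0.04, 0.999, -0.001, -0.001]
contact_force: [0.1, -0.4, 0.4]
opening: 0.697
```

```bash
python3 - <<'E'
from h import *
s=st(); c,im=snap("wrist","w27")
E
```

```text
{'time': 39.7, 'eef_pos': [0.4409, 0.3644, 0.3032], 'tcp_rot': [-0.0405, 0.9992, -0.0008, -0.0009], 'contact_force': [0.0928, -0.4258, 0.3735], 'opening': 0.6968, 'qpos': [0.5135, 0.0228, 1.7728, -0.0006, 1.3482, -1.1381]}
```

View pics/w27.png

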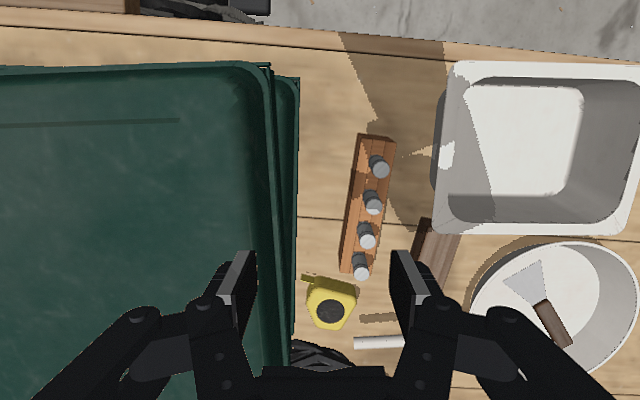

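```bash
python3 - <<'E'
from h import *
crop("w27",330,125,410,285,5)
E
```

```text
(no output)
```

View pics/w27_c330_125.png

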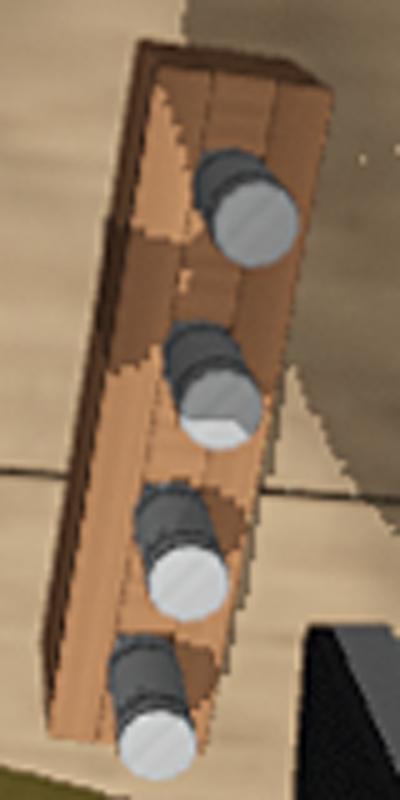

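```bash
python3 - <<'E'
from h import *
c,im=load("w27")
p=onplane(c,np.array([(256,222),(220,409),(188,582),(157,744)])/5+[330,125],.092);print(p.round(4).tolist());d=np.diff(p,axis=0);print(np.hypot(d[:,0],d[:,1]),np.degrees(np.arctan2(d[:,1],d[:,0])))
d=p[3]-p[0]; print(np.degrees(np.arctan2(d[1],d[0])), p.mean(0))
for q in [(52,60),(52,20),(52,-20),(52,-60)]: print(wor(q).round(4))
E
```

```text
[[0.4391, 0.4222, 0.092], [0.4793, 0.42, 0.092], [0.519, 0.4182, 0.092], [0.5588, 0.4161, 0.092]]
[0.04020252 0.03975606 0.03983207] [-3.12416767 -2.67198661 -2.9538298 ]
-2.917458414275613 [0.49902597 0.41913035 0.092     ]
[ 0.5634 -0.1369]
[ 0.603  -0.1311]
[ 0.6426 -0.1254]
[ 0.6822 -0.1196]
```

send_rows(rows=[[0.19, 0.1, 0, 0], [0.387, 0.173, 0, 0], [0.387, 0.173, -0.2, 0], [0.387, 0.173, -0.4, 0], [0.387, 0.173, -0.58, 0], [0.387, 0.173, -0.58, 0], [0.387, 0.173, -0.58, 0]], jaw=0.55)

```text
time: 40.62
eef_pos: [0.5595, 0.417, 0.1339]
tcp_rot: [-0.04, 0.999, 0.001, 0.003]
contact_force: [0.1, -0.5, 0.7]
opening: 0.447
```

```bash
python3 - <<'E'
from h import *
s=st(); c,im=snap("wrist","w28")
E
```

```text
{'time': 40.625, 'eef_pos': [0.5595, 0.417, 0.1339], 'tcp_rot': [-0.0402, 0.9992, 0.0011, 0.0025], 'contact_force': [0.1067, -0.5192, 0.7351], 'opening': 0.4468, 'qpos': [0.4954, 0.4357, 1.6012, -0.0002, 1.0992, -1.1557]}
```

View pics/w28.png

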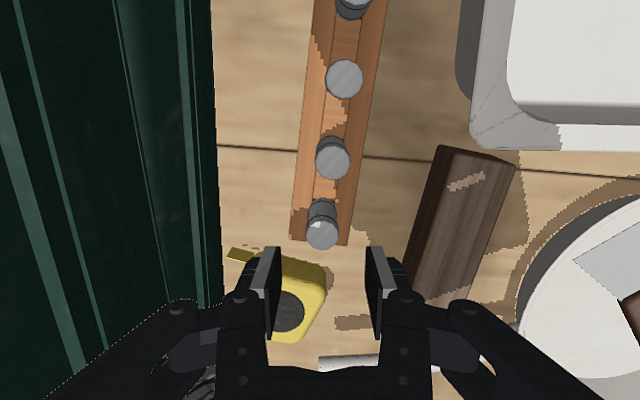

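send_rows(rows=[[0, 0, -0.07, 0], [0, 0, -0.14, 0], [0, 0, -0.183, 0], [0, 0, -0.183, 0], [0, 0, -0.183, 0]])

```text
time: 41.3
eef_pos: [0.557, 0.417, 0.0754]
tcp_rot: [-0.041, 0.999, 0.0, 0.0]
contact_force: [0.6, -0.6, 0.1]
opening: 0.451
```

send_rows(rows=[[0, 0, 0, 0], [0, 0, 0, 0], [0, 0, 0, 0], [0, 0, 0, 0], [0, 0, 0, 0]], jaw=1, newtons=40)

```text
time: 41.92
eef_pos: [0.5574, 0.4172, 0.0763]
tcp_rot: [-0.041, 0.999, 0.0, 0.001]
contact_force: [-0.1, 0.3, 4.3]
opening: 0.198
```

```bash
python3 - <<'E'
from h import *
s=st(); c,im=snap("wrist","w29")
E
```

```text
{'time': 41.925, 'eef_pos': [0.5574, 0.4172, 0.0763], 'tcp_rot': [-0.041, 0.9992, 0.0005, 0.0008], 'contact_force': [-0.093, 0.3455, 4.284], 'opening': 0.1981, 'qpos': [0.4971, 0.5023, 1.6252, 0.0001, 1.0122, -1.1557]}
```

View pics/w29.png

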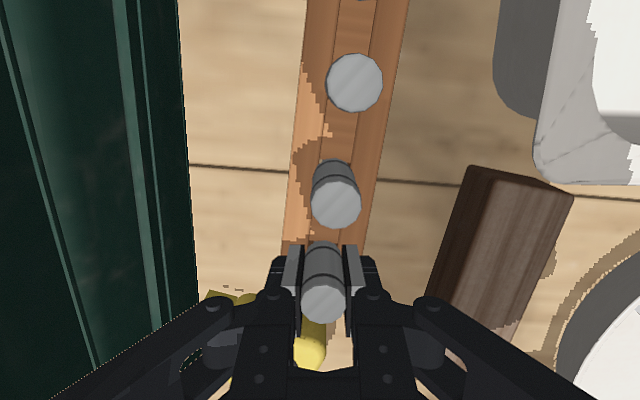

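send_rows(rows=[[0, 0, 0.1, 0], [0, 0, 0.25, 0], [0, 0, 0.45, 0], [0, 0, 0.65, 0], [0, 0, 0.82, 0], [0, 0, 0.82, 0], [0.1, -0.2, 0.82, 0], [0.2, -0.4, 0.82, 0], [0.3, -0.6, 0.82, 0], [0.41, -0.8, 0.82, 0], [0.41, -0.99, 0.82, 0], [0.41, -0.99, 0.82, 0]])

```text
time: 43.48
eef_pos: [0.6795, 0.1156, 0.3172]
tcp_rot: [-0.038, 0.999, -0.0, -0.003]
contact_force: [0.1, 0.2, -1.3]
opening: 0.198
```

send_rows(rows=[[0, -0.2, 0, 0], [0, -0.4, 0, 0], [0, -0.6, 0, 0], [0, -0.8, 0, 0], [0, -0.8, 0, 0], [0, -0.8, 0, 0], [0, -0.8, 0, 0], [0, -0.8, 0, 0]])

```text
time: 44.48
eef_pos: [0.6799, -0.1184, 0.3211]
tcp_rot: [-0.042, 0.999, 0.0, -0.0]
contact_force: [-0.0, -0.3, -0.9]
opening: 0.198
```

```bash
python3 - <<'E'
from h import *
s=st(); c,im=snap("wrist","w30")
E
```

```text
{'time': 44.475, 'eef_pos': [0.6799, -0.1184, 0.3211], 'tcp_rot': [-0.0421, 0.9991, 0.0001, -0.0001], 'contact_force': [-0.0155, -0.3453, -0.9324], 'opening': 0.1984, 'qpos': [-0.3192, 0.277, 1.4564, 0.0001, 1.4084, -1.9742]}
```

View pics/w30.png

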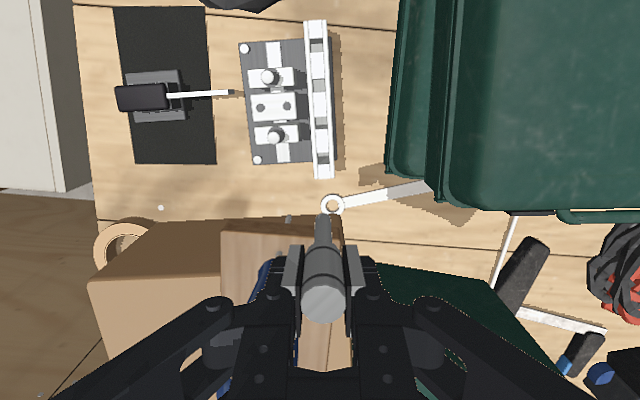

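send_rows(rows=[[0.003, -0.003, -0.15, 0], [0.003, -0.003, -0.3, 0], [0.003, -0.003, -0.45, 0], [0.003, -0.003, -0.583, 0], [0.003, -0.003, -0.583, 0], [0.003, -0.003, -0.583, 0], [0.003, -0.003, -0.583, 0]])

```text
time: 45.4
eef_pos: [0.6824, -0.1214, 0.1498]
tcp_rot: [-0.041, 0.999, -0.001, 0.003]
contact_force: [-0.1, 0.0, -0.4]
opening: 0.196
```

```bash
python3 - <<'E'
from h import *
s=st(); c,im=snap("wrist","w31"); crop("w31",240,100,420,290,3)
E
```

```text
{'time': 45.4, 'eef_pos': [0.6824, -0.1214, 0.1498], 'tcp_rot': [-0.0411, 0.9992, -0.001, 0.0026], 'contact_force': [-0.1496, 0.0116, -0.3893], 'opening': 0.1965, 'qpos': [-0.3221, 0.4094, 1.6055, -0.0, 1.1212, -1.9752]}
```

View pics/w31_c240_100.png

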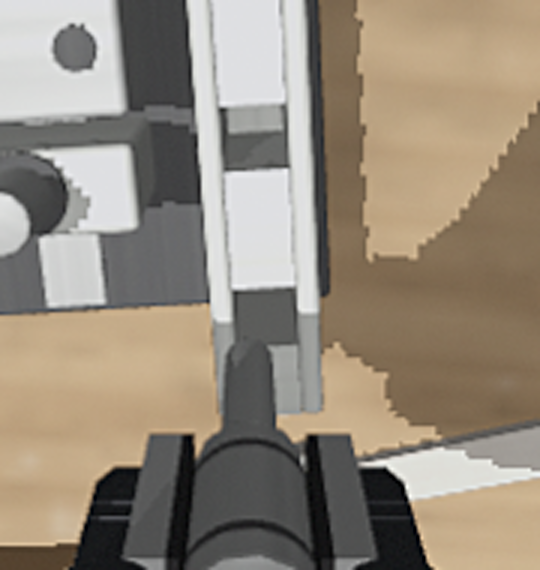

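send_rows(rows=[[0, 0, 0, 0], [0, 0, 0, 0], [0, 0, 0, 0], [0, 0, 0, 0]])

```text
time: 45.95
eef_pos: [0.6806, -0.1211, 0.1462]
tcp_rot: [-0.041, 0.999, 0.0, -0.0]
contact_force: [0.1, -0.6, -1.4]
opening: 0.2
```

```bash
python3 - <<'E'
from h import *
s=st(); c,im=snap("wrist","w32"); crop("w32",280,150,380,250,6)
E
```

```text
{'time': 45.95, 'eef_pos': [0.6806, -0.1211, 0.1462], 'tcp_rot': [-0.041, 0.9992, 0.0, -0.0001], 'contact_force': [0.1331, -0.6107, -1.3898], 'opening': 0.1999, 'qpos': [-0.3225, 0.4121, 1.6089, -0.0, 1.1208, -1.9753]}
```

View pics/w32_c280_150.png

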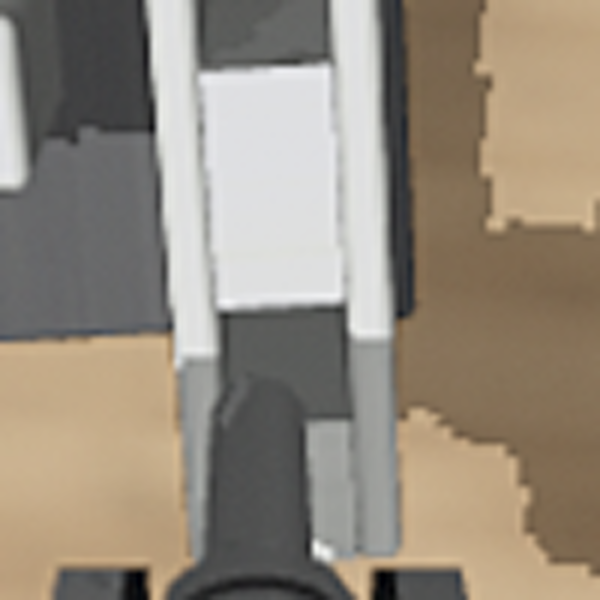

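```bash
python3 - <<'E'
from h import *
c,im=load("w32")
f=lambda p,z: onplane(c,np.array(p)/6+[280,150],z)
b=f([(285,364)],.061)[0]; t=f([(260,376)],.0745)[0]; 
print("bore",b.round(4),own(b),"tip near rim",t.round(4),"tip ctr",(t+[.005,0.0004,0]).round(4))
tcp=np.array([.6806,-.1211]); print(tcp)
E
```

```text
bore [ 0.6814 -0.1184  0.061 ] [ 53.3096027  -59.41049676] tip near rim [ 0.678  -0.1214  0.0745] tip ctr [ 0.683  -0.121   0.0745]
[ 0.6806 -0.1211]
```

send_rows(rows=[[-0.002, 0.0073, 0, 0], [-0.002, 0.0073, 0, 0], [-0.002, 0.0073, -0.03, 0], [-0.002, 0.0073, -0.06, 0], [-0.002, 0.0073, -0.06, 0]])

```text
time: 46.62
eef_pos: [0.679, -0.1185, 0.1263]
tcp_rot: [-0.041, 0.999, 0.001, -0.002]
contact_force: [-0.7, 0.2, -0.3]
opening: 0.196
```

send_rows(rows=[[0, 0, -0.02, 0], [0, 0, -0.04, 0], [0, 0, -0.06, 0], [0, 0, -0.06, 0]])

```text
time: 47.12
eef_pos: [0.6796, -0.1187, 0.1093]
tcp_rot: [-0.041, 0.999, 0.0, -0.001]
contact_force: [-0.2, 0.4, -0.8]
opening: 0.198
```

send_rows(rows=[[0, 0, -0.02, 0], [0, 0, -0.04, 0], [0, 0, -0.06, 0], [0, 0, -0.077, 0], [0, 0, -0.077, 0], [0, 0, -0.077, 0]])

```text
time: 47.88
eef_pos: [0.6802, -0.1189, 0.0874]
tcp_rot: [-0.041, 0.999, -0.0, 0.0]
contact_force: [0.5, -0.1, 0.0]
opening: 0.199
```

```bash
python3 - <<'E'
from h import *
s=st(); c,im=snap("wrist","w33"); 
E
```

```text
{'time': 47.875, 'eef_pos': [0.6802, -0.1189, 0.0874], 'tcp_rot': [-0.041, 0.9992, -0.0001, 0.0002], 'contact_force': [0.5327, -0.0955, 0.0237], 'opening': 0.1985, 'qpos': [-0.3197, 0.4782, 1.6366, -0.0, 1.0264, -1.9725]}
```

View pics/w33.png

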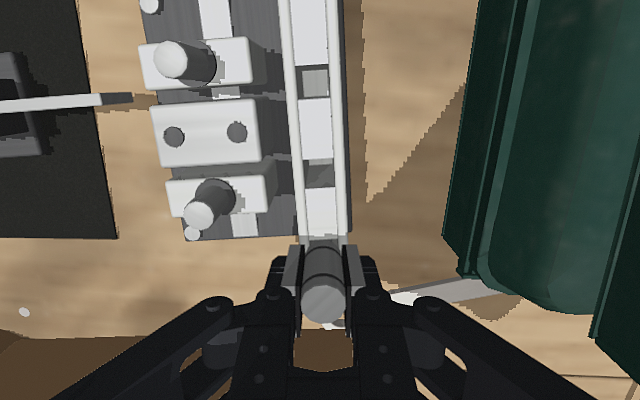

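send_rows(rows=[[0, 0, -0.007, 0], [0, 0, -0.009, 0], [0, 0, -0.009, 0]])

```text
time: 48.3
eef_pos: [0.6804, -0.119, 0.0853]
tcp_rot: [-0.041, 0.999, -0.0, 0.0]
contact_force: [-0.5, -0.3, 3.1]
opening: 0.197
```

send_rows(rows=[[0, 0, 0, 0], [0, 0, 0, 0], [0, 0, 0, 0], [0, 0, 0.05, 0], [0, 0, 0.15, 0], [0, 0, 0.3, 0], [0, 0, 0.5, 0], [0, 0, 0.65, 0], [0, 0, 0.65, 0], [0, 0, 0.65, 0]], jaw=0.55)

```text
time: 49.55
eef_pos: [0.6798, -0.1187, 0.2796]
tcp_rot: [-0.041, 0.999, 0.0, -0.0]
contact_force: [0.6, -0.4, -0.9]
opening: 0.446
```

```bash
python3 - <<'E'
from h import *
s=st(); c,im=snap("wrist","w34"); 
E
```

```text
{'time': 49.55, 'eef_pos': [0.6798, -0.1187, 0.2796], 'tcp_rot': [-0.041, 0.9992, 0.0, -0.0], 'contact_force': [0.5937, -0.4278, -0.914], 'opening': 0.4458, 'qpos': [-0.3197, 0.2984, 1.5045, -0.0, 1.3387, -1.9725]}
```

View pics/w34.png

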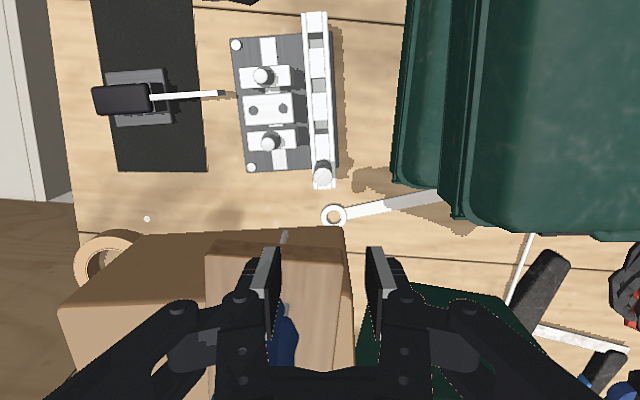

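send_rows(rows=[[0, 0.1, 0.05, 0], [-0.05, 0.3, 0.05, 0], [-0.1, 0.5, 0.05, 0], [-0.15, 0.7, 0.05, 0], [-0.2, 0.9, 0.05, 0], [-0.27, 0.99, 0.05, 0], [-0.27, 0.99, 0.05, 0], [-0.27, 0.99, 0.05, 0], [-0.27, 0.99, 0.05, 0]])

```text
time: 50.72
eef_pos: [0.5995, 0.1769, 0.2937]
tcp_rot: [-0.04, 0.999, -0.0, -0.001]
contact_force: [-0.1, -0.2, 0.4]
opening: 0.448
```

send_rows(rows=[[-0.09, 0.27, 0, 0], [-0.18, 0.54, 0, 0], [-0.27, 0.8, 0, 0], [-0.27, 0.8, -0.2, 0], [-0.27, 0.8, -0.4, 0], [-0.27, 0.8, -0.56, 0], [-0.27, 0.8, -0.56, 0], [-0.27, 0.8, -0.56, 0], [-0.27, 0.8, -0.56, 0]])

```text
time: 51.85
eef_pos: [0.5208, 0.4188, 0.131]
tcp_rot: [-0.04, 0.999, 0.002, 0.003]
contact_force: [0.2, -0.1, 0.3]
opening: 0.448
```

```bash
python3 - <<'E'
from h import *
s=st(); c,im=snap("wrist","w35"); 
E
```

```text
{'time': 51.85, 'eef_pos': [0.5208, 0.4188, 0.131], 'tcp_rot': [-0.0405, 0.9992, 0.0016, 0.0032], 'contact_force': [0.2478, -0.0652, 0.3412], 'opening': 0.4481, 'qpos': [0.5257, 0.3793, 1.6833, -0.0001, 1.0718, -1.126]}
```

View pics/w35.png

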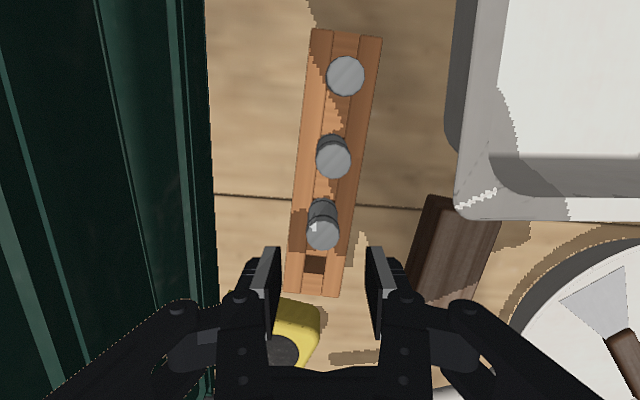

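send_rows(rows=[[-0.003, 0, -0.06, 0], [-0.003, 0, -0.12, 0], [-0.003, 0, -0.17, 0], [-0.003, 0, -0.17, 0], [-0.003, 0, -0.17, 0], [-0.003, 0, -0.17, 0]])

```text
time: 52.65
eef_pos: [0.5177, 0.4185, 0.0764]
tcp_rot: [-0.041, 0.999, 0.0, 0.001]
contact_force: [1.4, 1.3, 0.0]
opening: 0.454
```

send_rows(rows=[[0, 0, 0, 0], [0, 0, 0, 0], [0, 0, 0, 0], [0, 0, 0, 0], [0, 0, 0, 0]], jaw=1, newtons=40)

```text
time: 53.28
eef_pos: [0.5176, 0.4184, 0.0763]
tcp_rot: [-0.041, 0.999, 0.0, 0.001]
contact_force: [-1.3, -0.3, 5.2]
opening: 0.198
```

send_rows(rows=[[0, 0, 0.1, 0], [0, 0, 0.25, 0], [0, 0, 0.45, 0], [0, 0, 0.65, 0], [0, 0, 0.82, 0], [0, 0, 0.82, 0], [0.1, -0.2, 0.82, 0], [0.2, -0.4, 0.82, 0], [0.3, -0.6, 0.82, 0], [0.41, -0.8, 0.82, 0], [0.41, -0.99, 0.82, 0], [0.41, -0.99, 0.82, 0]])

```text
time: 54.78
eef_pos: [0.6399, 0.1172, 0.3177]
tcp_rot: [-0.039, 0.999, -0.0, -0.003]
contact_force: [-0.1, 0.5, -1.1]
opening: 0.192
```

send_rows(rows=[[0, -0.2, 0, 0], [0, -0.4, 0, 0], [0, -0.6, 0, 0], [0, -0.821, 0, 0], [0, -0.821, 0, 0], [0, -0.821, -0.15, 0], [0, -0.821, -0.3, 0], [0, -0.821, -0.45, 0], [0, -0.821, -0.583, 0], [0, -0.821, -0.583, 0], [0, -0.821, -0.583, 0], [0, -0.821, -0.583, 0], [0, -0.821, -0.583, 0], [0, -0.821, -0.583, 0]])

```text
time: 56.52
eef_pos: [0.6406, -0.1253, 0.1477]
tcp_rot: [-0.041, 0.999, -0.0, 0.001]
contact_force: [0.6, -0.4, -1.3]
opening: 0.191
```

```bash
python3 - <<'E'
from h import *
s=st(); c,im=snap("wrist","w36"); crop("w36",280,150,380,250,6)
E
```

```text
{'time': 56.525, 'eef_pos': [0.6406, -0.1253, 0.1477], 'tcp_rot': [-0.0409, 0.9992, -0.0003, 0.0008], 'contact_force': [0.6357, -0.4011, -1.3387], 'opening': 0.1912, 'qpos': [-0.3484, 0.3316, 1.7121, 0.0, 1.0961, -2.0011]}
```

View pics/w36_c280_150.png

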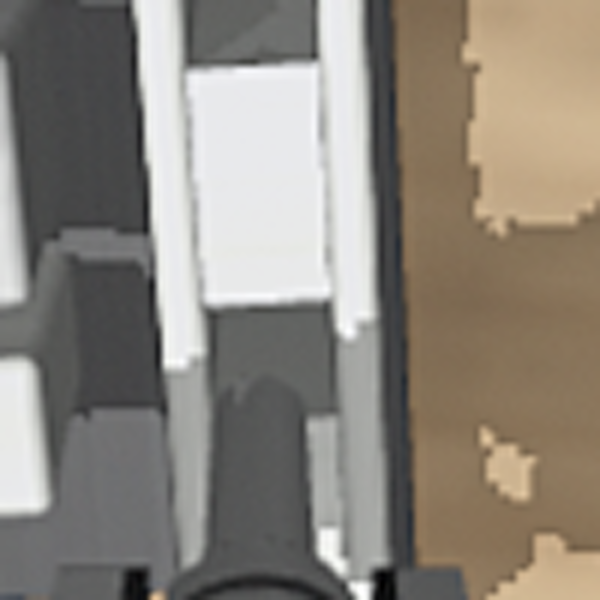

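send_rows(rows=[[0, 0.0027, 0, 0], [0, 0.0027, -0.03, 0], [0, 0.0027, -0.06, 0], [0, 0.0027, -0.09, 0], [0, 0.0027, -0.09, 0]])

```text
time: 57.2
eef_pos: [0.6393, -0.124, 0.1178]
tcp_rot: [-0.041, 0.999, 0.001, -0.001]
contact_force: [-0.0, 0.0, -1.2]
opening: 0.199
```

send_rows(rows=[[0, 0, -0.03, 0], [0, 0, -0.06, 0], [0, 0, -0.09, 0], [0, 0, -0.11, 0], [0, 0, -0.118, 0], [0, 0, -0.118, 0], [0, 0, -0.118, 0]])

```text
time: 58.08
eef_pos: [0.6404, -0.1244, 0.0852]
tcp_rot: [-0.041, 0.999, -0.0, 0.0]
contact_force: [-3.2, 1.3, 5.5]
opening: 0.195
```

send_rows(rows=[[0, 0, 0, 0], [0, 0, 0, 0], [0, 0, 0, 0], [0, 0, 0.05, 0], [0, 0, 0.15, 0], [0, 0, 0.3, 0], [0, 0, 0.5, 0], [0, 0, 0.68, 0], [0, 0, 0.68, 0], [0, 0, 0.68, 0]], jaw=0.55)

```text
time: 59.32
eef_pos: [0.6401, -0.1243, 0.2889]
tcp_rot: [-0.041, 0.999, -0.0, 0.0]
contact_force: [0.8, -0.5, -1.2]
opening: 0.455
```

```bash
python3 - <<'E'
from h import *
s=st(); c,im=snap("wrist","w37"); 
E
```

```text
{'time': 59.325, 'eef_pos': [0.6401, -0.1243, 0.2889], 'tcp_rot': [-0.041, 0.9992, -0.0002, 0.0004], 'contact_force': [0.7706, -0.5289, -1.1529], 'opening': 0.4552, 'qpos': [-0.3472, 0.2086, 1.5957, -0.0, 1.3364, -2.0]}
```

View pics/w37.png

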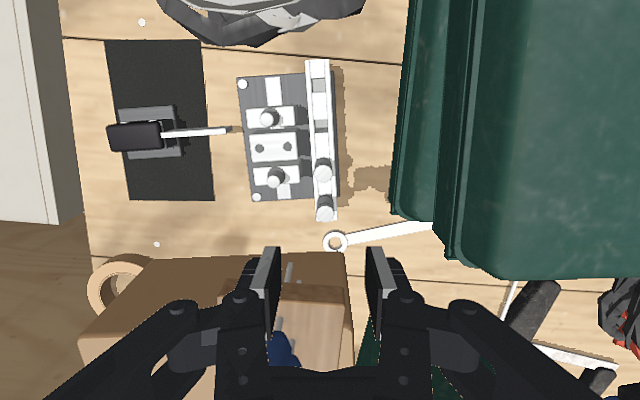

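send_rows(rows=[[0, 0.1, 0.02, 0], [-0.05, 0.3, 0.02, 0], [-0.1, 0.5, 0.02, 0], [-0.15, 0.7, 0.02, 0], [-0.2, 0.9, 0.02, 0], [-0.27, 0.99, 0.02, 0], [-0.27, 0.99, 0.02, 0], [-0.27, 0.99, 0.02, 0]])

```text
time: 60.38
eef_pos: [0.559, 0.1722, 0.2928]
tcp_rot: [-0.041, 0.999, -0.0, -0.001]
contact_force: [0.3, 0.4, 0.2]
opening: 0.449
```

send_rows(rows=[[-0.09, 0.27, 0, 0], [-0.18, 0.54, 0, 0], [-0.272, 0.826, 0, 0], [-0.272, 0.826, -0.2, 0], [-0.272, 0.826, -0.4, 0], [-0.272, 0.826, -0.54, 0], [-0.272, 0.826, -0.54, 0], [-0.272, 0.826, -0.54, 0], [-0.272, 0.826, -0.54, 0], [-0.272, 0.826, -0.54, 0], [-0.272, 0.826, -0.54, 0]])

```text
time: 61.75
eef_pos: [0.4783, 0.4206, 0.1339]
tcp_rot: [-0.041, 0.999, 0.001, 0.001]
contact_force: [-0.5, -0.4, -0.3]
opening: 0.45
```

```bash
python3 - <<'E'
from h import *
s=st(); c,im=snap("wrist","w38"); 
E
```

```text
{'time': 61.75, 'eef_pos': [0.4783, 0.4206, 0.1339], 'tcp_rot': [-0.0409, 0.9992, 0.0006, 0.0011], 'contact_force': [-0.49, -0.3745, -0.2556], 'opening': 0.4499, 'qpos': [0.5623, 0.3154, 1.761, -0.0, 1.0627, -1.0902]}
```

View pics/w38.png

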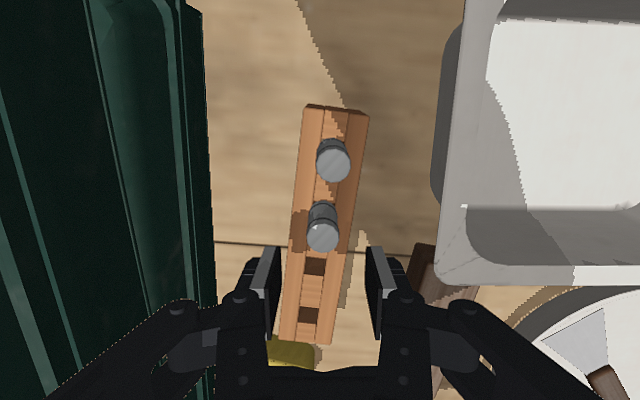

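```bash
python3 - <<'E'
from h import *
c,im=load("w38")
for z in (0.03,.06,.09): print(z,onplane(c,[(437,270),(450,100),(463,10)],z).round(3).tolist())
E
```

```text
0.03 [[0.527, 0.511, 0.03], [0.404, 0.497, 0.03], [0.351, 0.495, 0.03]]
0.06 [[0.511, 0.498, 0.06], [0.403, 0.486, 0.06], [0.358, 0.484, 0.06]]
0.09 [[0.494, 0.486, 0.09], [0.403, 0.475, 0.09], [0.364, 0.474, 0.09]]
```

send_rows(rows=[[-0.001, 0, -0.06, 0], [-0.001, 0, -0.12, 0], [-0.001, 0, -0.17, 0], [-0.001, 0, -0.19, 0], [-0.001, 0, -0.19, 0], [-0.001, 0, -0.19, 0]])

```text
time: 62.55
eef_pos: [0.4778, 0.4208, 0.0759]
tcp_rot: [-0.041, 0.999, 0.0, 0.001]
contact_force: [-0.0, -0.0, 0.1]
opening: 0.452
```

send_rows(rows=[[0, 0, 0, 0], [0, 0, 0, 0], [0, 0, 0, 0], [0, 0, 0, 0], [0, 0, 0, 0]], jaw=1, newtons=40)

```text
time: 63.18
eef_pos: [0.4778, 0.4208, 0.0761]
tcp_rot: [-0.041, 0.999, 0.0, 0.001]
contact_force: [-1.0, -0.3, 5.6]
opening: 0.198
```

send_rows(rows=[[0, 0, 0.1, 0], [0, 0, 0.25, 0], [0, 0, 0.45, 0], [0, 0, 0.65, 0], [0, 0, 0.82, 0], [0, 0, 0.82, 0], [0.1, -0.2, 0.82, 0], [0.2, -0.4, 0.82, 0], [0.3, -0.6, 0.82, 0], [0.41, -0.8, 0.82, 0], [0.41, -0.99, 0.82, 0], [0.41, -0.99, 0.82, 0]])

```text
time: 64.68
eef_pos: [0.5999, 0.1198, 0.3177]
tcp_rot: [-0.039, 0.999, -0.0, -0.003]
contact_force: [-0.9, 1.0, -0.4]
opening: 0.201
```

send_rows(rows=[[0, -0.2, 0, 0], [0, -0.4, 0, 0], [0, -0.6, 0, 0], [0, -0.847, 0, 0], [0, -0.847, 0, 0], [0, -0.847, -0.15, 0], [0, -0.847, -0.3, 0], [0, -0.847, -0.45, 0], [0, -0.847, -0.583, 0], [0, -0.847, -0.583, 0], [0, -0.847, -0.583, 0], [0, -0.847, -0.583, 0], [0, -0.847, -0.583, 0], [0, -0.847, -0.583, 0]])

```text
time: 66.42
eef_pos: [0.6007, -0.1308, 0.1474]
tcp_rot: [-0.041, 0.999, -0.0, 0.001]
contact_force: [0.3, 0.0, -1.5]
opening: 0.198
```

```bash
python3 - <<'E'
from h import *
s=st(); c,im=snap("wrist","w39"); crop("w39",280,150,380,250,6)
E
```

```text
{'time': 66.425, 'eef_pos': [0.6007, -0.1308, 0.1474], 'tcp_rot': [-0.0409, 0.9992, -0.0003, 0.0008], 'contact_force': [0.2598, 0.0433, -1.4574], 'opening': 0.1982, 'qpos': [-0.3793, 0.2547, 1.8096, 0.0, 1.0756, -2.032]}
```

View pics/w39_c280_150.png

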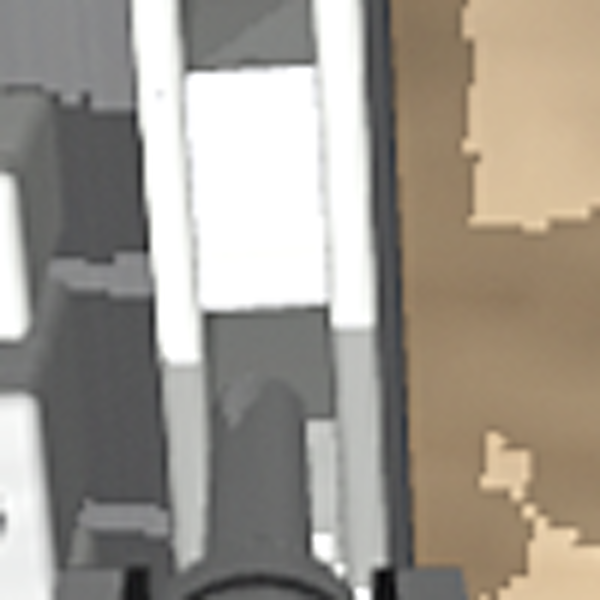

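Same picture as before the last good insertion (bore at columns 205–333, pin at 215–303), so I make the same small correction and go down.

send_rows(rows=[[0, 0.0023, 0, 0], [0, 0.0023, -0.03, 0], [0, 0.0023, -0.06, 0], [0, 0.0023, -0.09, 0], [0, 0.0023, -0.09, 0]])

```text
time: 67.1
eef_pos: [0.5994, -0.1296, 0.1176]
tcp_rot: [-0.041, 0.999, 0.001, -0.001]
contact_force: [-0.5, -0.3, -0.6]
opening: 0.2
```

send_rows(rows=[[0, 0, -0.03, 0], [0, 0, -0.06, 0], [0, 0, -0.09, 0], [0, 0, -0.11, 0], [0, 0, -0.118, 0], [0, 0, -0.118, 0], [0, 0, -0.118, 0]])

```text
time: 67.97
eef_pos: [0.6003, -0.1299, 0.0851]
tcp_rot: [-0.041, 0.999, 0.0, -0.0]
contact_force: [-3.2, 1.5, 4.7]
opening: 0.199
```

send_rows(rows=[[0, 0, 0, 0], [0, 0, 0, 0], [0, 0, 0, 0], [0, 0, 0.05, 0], [0, 0, 0.15, 0], [0, 0, 0.3, 0], [0, 0, 0.5, 0], [0, 0, 0.68, 0], [0, 0, 0.68, 0], [0, 0, 0.68, 0]], jaw=0.55)

```text
time: 69.22
eef_pos: [0.6, -0.1298, 0.2883]
tcp_rot: [-0.041, 0.999, -0.0, 0.0]
contact_force: [0.1, 0.7, -0.5]
opening: 0.451
```

```bash
python3 - <<'E'
from h import *
s=st(); c,im=snap("wrist","w40")
E
```

```text
{'time': 69.225, 'eef_pos': [0.6, -0.1298, 0.2883], 'tcp_rot': [-0.041, 0.9992, -0.0001, 0.0002], 'contact_force': [0.0961, 0.6597, -0.5058], 'opening': 0.4507, 'qpos': [-0.3782, 0.1249, 1.6917, 0.0, 1.3245, -2.031]}
```

View pics/w40.png

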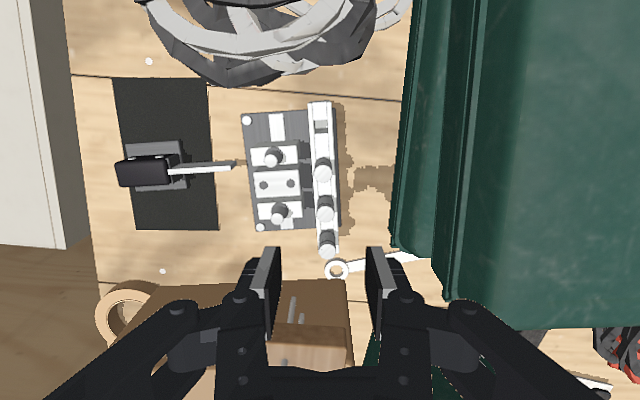

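Three pins are seated. Now the last one.

send_rows(rows=[[0, 0.1, 0.02, 0], [-0.05, 0.3, 0.02, 0], [-0.1, 0.5, 0.02, 0], [-0.15, 0.7, 0.02, 0], [-0.2, 0.9, 0.02, 0], [-0.27, 0.99, 0.02, 0], [-0.27, 0.99, 0.02, 0], [-0.27, 0.99, 0.02, 0]])

```text
time: 70.28
eef_pos: [0.519, 0.1666, 0.2925]
tcp_rot: [-0.041, 0.999, -0.0, -0.001]
contact_force: [0.4, -0.7, -0.1]
opening: 0.449
```

send_rows(rows=[[-0.09, 0.27, 0, 0], [-0.18, 0.54, 0, 0], [-0.272, 0.852, 0, 0], [-0.272, 0.852, -0.2, 0], [-0.272, 0.852, -0.4, 0], [-0.272, 0.852, -0.54, 0], [-0.272, 0.852, -0.54, 0], [-0.272, 0.852, -0.54, 0], [-0.272, 0.852, -0.54, 0], [-0.272, 0.852, -0.54, 0], [-0.272, 0.852, -0.54, 0]])

```text
time: 71.65
eef_pos: [0.4384, 0.4229, 0.1336]
tcp_rot: [-0.041, 0.999, 0.001, 0.001]
contact_force: [-0.5, 0.0, -0.9]
opening: 0.452
```

```bash
python3 - <<'E'
from h import *
s=st(); c,im=snap("wrist","w41")
E
```

```text
{'time': 71.65, 'eef_pos': [0.4384, 0.4229, 0.1336], 'tcp_rot': [-0.0408, 0.9992, 0.0007, 0.0011], 'contact_force': [-0.4839, 0.0449, -0.9087], 'opening': 0.452, 'qpos': [0.601, 0.2595, 1.8318, -0.0, 1.0476, -1.0515]}
```

View pics/w41.png

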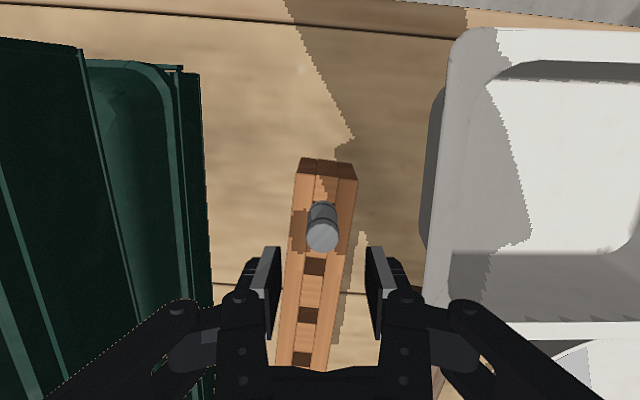

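send_rows(rows=[[-0.001, 0, -0.06, 0], [-0.001, 0, -0.12, 0], [-0.001, 0, -0.17, 0], [-0.001, 0, -0.19, 0], [-0.001, 0, -0.19, 0], [-0.001, 0, -0.19, 0]])

```text
time: 72.45
eef_pos: [0.4379, 0.423, 0.0755]
tcp_rot: [-0.041, 0.999, 0.0, 0.001]
contact_force: [0.9, -0.0, 0.3]
opening: 0.452
```

send_rows(rows=[[0, 0, 0, 0], [0, 0, 0, 0], [0, 0, 0, 0], [0, 0, 0, 0], [0, 0, 0, 0]], jaw=1, newtons=40)

```text
time: 73.08
eef_pos: [0.4379, 0.4231, 0.0758]
tcp_rot: [-0.041, 0.999, 0.0, 0.001]
contact_force: [0.4, 0.1, 4.2]
opening: 0.196
```

send_rows(rows=[[0, 0, 0.1, 0], [0, 0, 0.25, 0], [0, 0, 0.45, 0], [0, 0, 0.65, 0], [0, 0, 0.82, 0], [0, 0, 0.82, 0], [0.1, -0.2, 0.82, 0], [0.2, -0.4, 0.82, 0], [0.3, -0.6, 0.82, 0], [0.41, -0.8, 0.82, 0], [0.41, -0.99, 0.82, 0], [0.41, -0.99, 0.82, 0]])

```text
time: 74.58
eef_pos: [0.5599, 0.1222, 0.3176]
tcp_rot: [-0.039, 0.999, -0.0, -0.003]
contact_force: [-0.7, 0.3, -0.1]
opening: 0.201
```

send_rows(rows=[[0, -0.2, 0, 0], [0, -0.4, 0, 0], [0, -0.6, 0, 0], [0, -0.872, 0, 0], [0, -0.872, 0, 0], [0, -0.872, -0.15, 0], [0, -0.872, -0.3, 0], [0, -0.872, -0.45, 0], [0, -0.872, -0.583, 0], [0, -0.872, -0.583, 0], [0, -0.872, -0.583, 0], [0, -0.872, -0.583, 0], [0, -0.872, -0.583, 0], [0, -0.872, -0.583, 0]])

```text
time: 76.32
eef_pos: [0.5608, -0.1362, 0.147]
tcp_rot: [-0.041, 0.999, -0.0, 0.001]
contact_force: [-0.2, 0.3, -1.0]
opening: 0.197
```

```bash
python3 - <<'E'
from h import *
s=st(); c,im=snap("wrist","w42"); crop("w42",280,150,380,250,6)
E
```

```text
{'time': 76.325, 'eef_pos': [0.5608, -0.1362, 0.147], 'tcp_rot': [-0.0409, 0.9992, -0.0004, 0.0008], 'contact_force': [-0.1541, 0.3275, -1.0292], 'opening': 0.1974, 'qpos': [-0.4139, 0.1769, 1.903, 0.0, 1.0599, -2.0666]}
```

View pics/w42_c280_150.png

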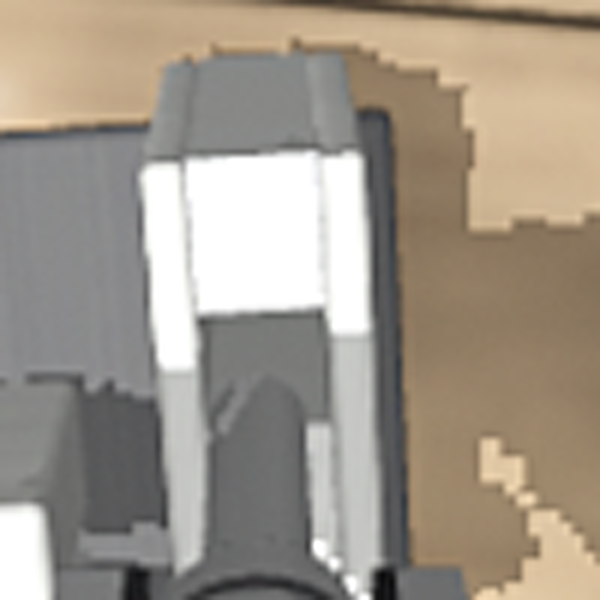

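Bore at columns 200–330 and pin at 212–303: aligned as before. Going down.

send_rows(rows=[[0, 0.002, 0, 0], [0, 0.002, -0.03, 0], [0, 0.002, -0.06, 0], [0, 0.002, -0.09, 0], [0, 0.002, -0.09, 0]])

```text
time: 77.0
eef_pos: [0.5596, -0.135, 0.1175]
tcp_rot: [-0.041, 0.999, 0.001, -0.001]
contact_force: [0.0, -0.4, -0.9]
opening: 0.199
```

send_rows(rows=[[0, 0, -0.03, 0], [0, 0, -0.06, 0], [0, 0, -0.09, 0], [0, 0, -0.11, 0], [0, 0, -0.118, 0], [0, 0, -0.118, 0], [0, 0, -0.118, 0]])

```text
time: 77.88
eef_pos: [0.5603, -0.1353, 0.0848]
tcp_rot: [-0.041, 0.999, 0.0, -0.001]
contact_force: [-3.3, 1.4, 5.9]
opening: 0.2
```

send_rows(rows=[[0, 0, 0, 0], [0, 0, 0, 0], [0, 0, 0, 0], [0, 0, 0.05, 0], [0, 0, 0.15, 0], [0, 0, 0.3, 0], [0, 0, 0.5, 0], [0.1, 0, 0.7, 0], [0.1, 0, 0.7, 0], [0.1, 0, 0.7, 0], [0.1, 0, 0.7, 0]], jaw=0.55)

```text
time: 79.25
eef_pos: [0.5892, -0.135, 0.2913]
tcp_rot: [-0.041, 0.999, 0.001, -0.002]
contact_force: [0.5, -0.6, 0.1]
opening: 0.448
```

```bash
python3 - <<'E'
from h import *
s=st(); c,im=snap("wrist","w43"); snap("top","t43"); crop("t43",370,130,480,230,6);crop("w43",100,90,370,290,3)
E
```

```text
{'time': 79.25, 'eef_pos': [0.5892, -0.135, 0.2913], 'tcp_rot': [-0.041, 0.9992, 0.0008, -0.0019], 'contact_force': [0.5298, -0.6445, 0.1387], 'opening': 0.4484, 'qpos': [-0.3929, 0.1042, 1.7088, -0.0001, 1.3328, -2.0456]}
```

View pics/w43.png

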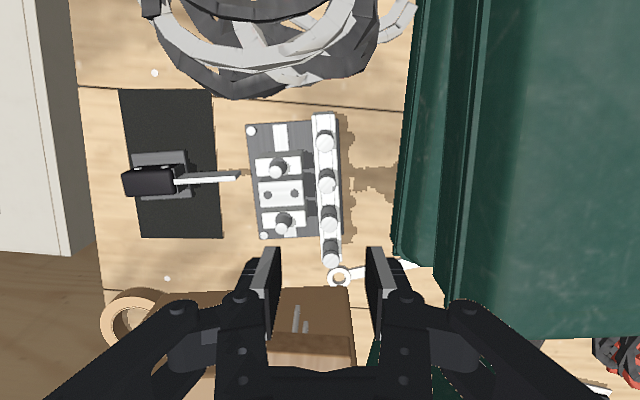

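View pics/t43.png

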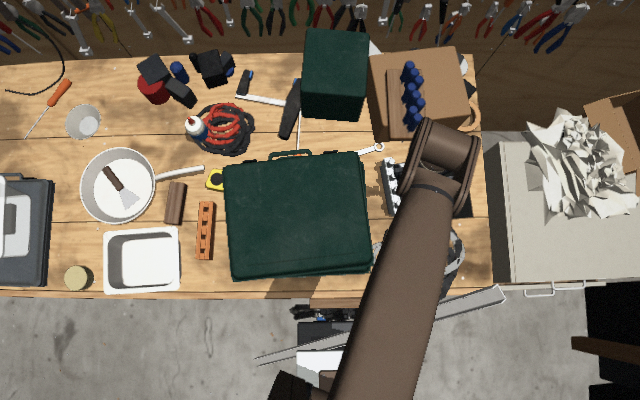

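View pics/w43_c100_90.png

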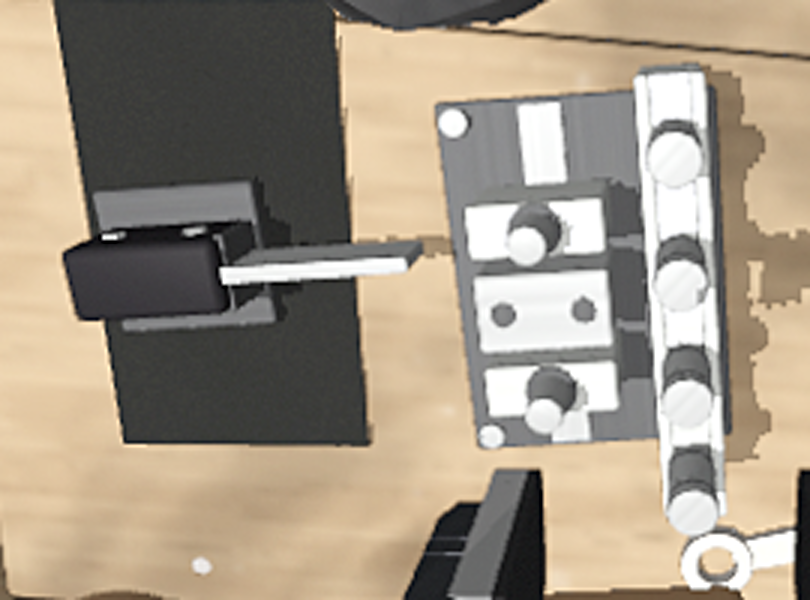

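```bash
python3 - <<'E'
from h import *
c,im=load("w43")
f=lambda p,z: onplane(c,np.array(p)/3.+[100,90],z)
h=f([(65,250),(213,234),(228,312),(82,320)],.047).mean(0); m=f([(52,0)],.002)
print("handle",h.round(4),"dist to mat",np.hypot(*(h[:2]-[.6235,-.3198])))
print("foot",f([(95,190),(255,182),(272,322),(126,330)],.010).round(3).tolist())
p=f([(675,158),(681,284),(688,402),(694,512)],.101); print("pins own",own(p).round(1).tolist())
a=own(f([(540,252),(545,272),(548,350),(550,366)],.052))[:,1]; print("jaw n, anvil n, anvil f, jaw f",a.round(1))
E
```

```text
handle [ 0.6309 -0.3277  0.047 ] dist to mat 0.0108560279395421
foot [[0.607, -0.365, 0.01], [0.598, -0.3, 0.01], [0.657, -0.295, 0.01], [0.666, -0.357, 0.01]]
pins own [[53.8, 61.6], [53.3, 21.5], [53.2, -19.1], [52.9, -59.7]]
jaw n, anvil n, anvil f, jaw f [ 23.   15.4 -14.8 -21.2]
```

send_rows(rows=[[0.1, -0.12, 0, 0], [0.13, -0.15, -0.15, 0], [0.13, -0.15, -0.28, 0], [0.13, -0.15, -0.28, 0], [0.13, -0.15, -0.28, 0], [0.13, -0.15, -0.28, 0]])

```text
time: 80.1
eef_pos: [0.6305, -0.1807, 0.2125]
tcp_rot: [-0.041, 0.999, -0.001, 0.002]
contact_force: [0.8, 0.4, -0.1]
opening: 0.448
```

```bash
python3 - <<'E'
from h import *
s=st(); c,im=snap("wrist","w44"); crop("w44",200,40,400,240,3)
E
```

```text
{'time': 80.1, 'eef_pos': [0.6305, -0.1807, 0.2125], 'tcp_rot': [-0.0411, 0.9992, -0.001, 0.002], 'contact_force': [0.7819, 0.377, -0.0634], 'opening': 0.4482, 'qpos': [-0.4336, 0.2719, 1.6613, 0.0, 1.2039, -2.0866]}
```

View pics/w44_c200_40.png

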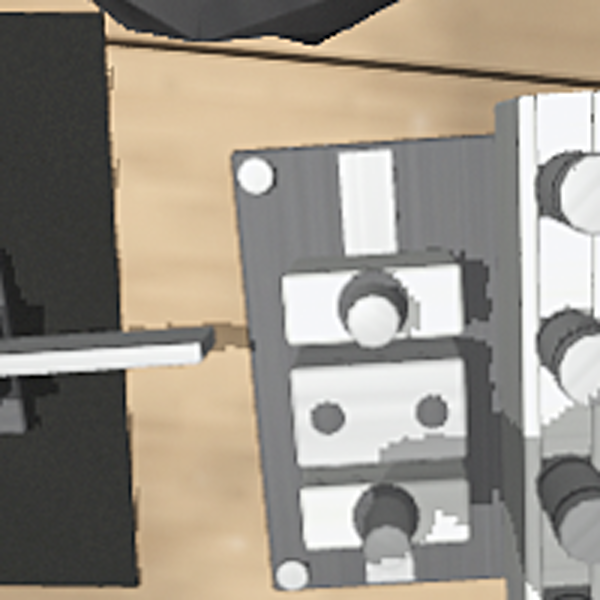

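```bash
python3 - <<'E'
from h import *
crop("w44",285,120,365,210,8)
E
```

```text
(no output)
```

View pics/w44_c285_120.png

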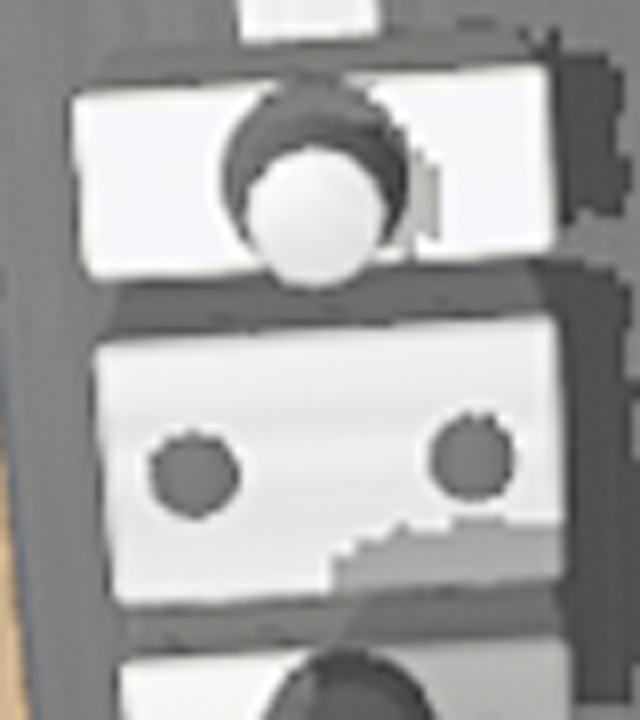

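```bash
python3 - <<'E'
from h import *
c,im=load("w44")
f=lambda p: own(onplane(c,np.array(p)/8.+[285,120],.0518)).round(2).tolist()
print("jawN",f([(76,97),(110,280),(200,273),(480,253),(545,248),(547,67)])); print("anvN",f([(110,347),(200,340),(480,325),(545,320)])); print("anvF",f([(130,605),(480,588),(545,580)])); print("jawF",f([(130,660),(200,655),(545,640)]))
c,im=load("w26")
f=lambda p: own(onplane(c,np.array(p)/6.+[270,80],.0518)).round(2).tolist()
print("w26 jawN",f([(222,120),(224,400)]),"anvN",f([(266,120),(266,400)]),"anvF",f([(462,120),(458,400)]),"jawF",f([(507,120),(499,400)]))
print("jawN outer",f([(91,120),(95,400)]), f([(636,120),(629,400)]))
E
```

```text
jawN [[-22.74, 41.04], [-20.83, 21.74], [-11.31, 21.89], [18.19, 22.2], [25.02, 22.31], [25.9, 41.1]]
anvN [[-21.43, 14.56], [-11.84, 14.72], [17.86, 14.51], [24.74, 14.63]]
anvF [[-21.65, -14.27], [16.62, -14.67], [23.73, -14.19]]
jawF [[-22.17, -20.61], [-14.44, -20.5], [23.48, -21.09]]
w26 jawN [[22.62, 20.81], [-19.02, 21.09]] anvN [[22.62, 14.3], [-19.03, 14.63]] anvF [[22.61, -14.69], [-19.03, -14.91]] jawF [[22.61, -21.35], [-19.03, -21.21]]
jawN outer [[22.66, 40.2], [-19.01, 40.95]] [[22.64, -40.45], [-19.02, -41.22]]
```

send_rows(rows=[[0, -0.05, 0.1, -0.03], [0, -0.1, 0.1, -0.06], [0, -0.143, 0.1, -0.085], [0, -0.143, 0.1, -0.115], [0, -0.143, 0.1, -0.14], [0, -0.143, 0.1, -0.17], [0, -0.143, 0.1, -0.2], [0, -0.143, 0.1, -0.22], [0, -0.143, 0.1, -0.24], [0, -0.143, 0.1, -0.24], [0, -0.143, 0.1, -0.24], [0, -0.143, 0.1, -0.24]])

```text
time: 81.65
eef_pos: [0.6294, -0.2233, 0.24]
tcp_rot: [0.654, 0.757, 0.0, 0.0]
contact_force: [-0.8, -0.4, 0.1]
opening: 0.447
```

```bash
python3 - <<'E'
from h import *
s=st(); c,im=snap("wrist","w45"); crop("w45",270,80,400,165,6)
E
```

```text
{'time': 81.65, 'eef_pos': [0.6294, -0.2233, 0.24], 'tcp_rot': [0.6537, 0.7567, 0.0, 0.0003], 'contact_force': [-0.8227, -0.4047, 0.1432], 'opening': 0.4472, 'qpos': [-0.4925, 0.2769, 1.6036, -0.0, 1.2605, -0.6383]}
```

View pics/w45_c270_80.png

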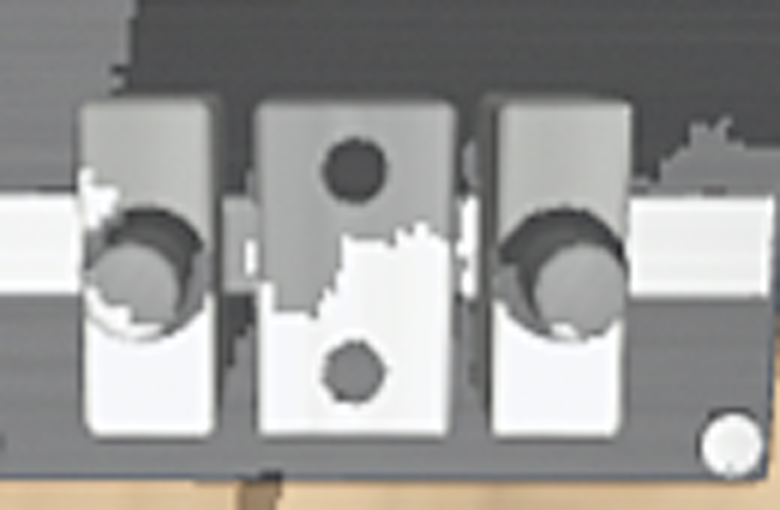

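View pics/w45.png

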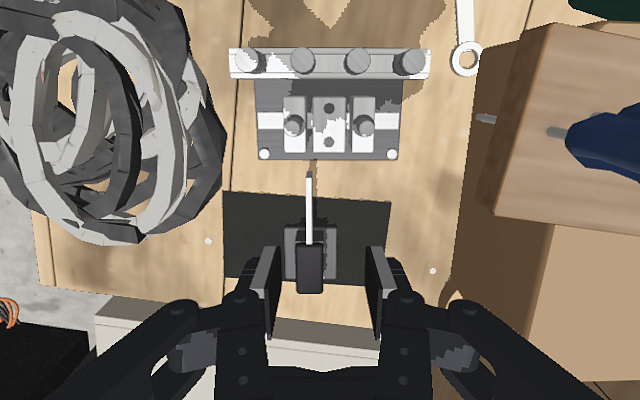

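Both gaps measure about 42 px at 6.6 px/mm, roughly 6.3 mm, unchanged since they were set. All four pins are seated and the feeler stands on its mat.

```bash
python3 - <<'E'
from h import *
print(workorder.sign_off()); st()
E
```

```text
the job is handed in; nothing more can be done
None
the job is handed in; nothing more can be done
```

I set the near gap and then the far one on the feeler's blade. For each, I slid the blade in (tip about 18 mm past half-way), pushed the jaw until it stalled on the blade, and drew the blade out straight. I stood the feeler back on its mat and pushed all four pins home: two in the far bores, then two in the near ones. I handed the job in at about 82 s; it gave no verdict.

**Last checks:**
- **Gaps:** both measured about 6.3 mm in a straight-on close view. An oblique wrist view taken just before disagreed, reading 7.2–7.7 mm for the near gap. I trusted the straight-on view, because it matched one taken from the same pose before the pins went in.
- **Feeler:** it stands upright, about 11 mm from the mat's centre.
- **Pins:** each met the rim with about 3–6 N of upward force at the expected height. In the last pictures all four heads stand within about 2 mm of the bore centres.
- **Robot and bystanders:** the arm was clear of everything, with the wrist force under 1 N. The tape measure and the offcut look unmoved in the top picture; I did not measure them.

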